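# Square up the gift tags

## Task

Collect all the thin wooden gift tags into one neat pile in the squaring stop: they are too thin and boxed in to pick up where they lie, so slide each one along its lane until its end sticks out over the tray's open front, grip it there, lay it flat in the stop lengthwise and push it square and flush against both fences. When all of them are squared up, set the stack of paper labels flat on the middle of the pile, and leave the tin, hand stamp, wrapped bar and woven ball where they stand.

Things in the scene. Friction and masses are not known exactly. Their poses are not given: they have to be found in the camera images.
- tray: Fixed grey feed tray, 150 (x) x 186 (y) mm. Origin: centre of its underside on the table; +x points to its closed back. Lane floor 36 mm above the table. Three lanes run along x, centre lines at y = +61, 0, -61 mm, 58 mm wide between dividers 6 mm high. Back wall 12 mm high, inner face at x = +72 mm. Open front: the floor ends at x = -75 mm, with a solid front face 2 mm behind that below it.
- tray_edge (a point): Middle of the tray's open front edge (tray x = -75 mm, y = 0) at lane-floor height, 36 mm above the table; axes as the tray. Behind the tray a fixed display tier stands, its board overhanging from world x = 0.60 on at 0.22 to 0.25 m height.
- stop: Fixed squaring stop: wooden pad 45 mm high, with aluminium back and right fences 6 mm thick rising 8 mm above it. Origin on the table, straight below the seat. In its axes the pad covers x -20 to +55, y -22 to +12 mm; inner faces: back fence x = +55, right fence y = -22 (it runs x -20 to +61). A base plate 6 mm high covers x -35 to +61, y -28 to +12 mm.
- seat (a point): The centre of the lowest tag's underside when flush with both fences: on the pad's top, 45 mm above the table; axes as the stop, tag length along x, width along y. A tag lying there sticks out 35 mm past the pad at the front (-x) and 10 mm at its open left side (+y), so fingers reaching below it can push or grip it there (and would strike it when laying the next tag).
- tag_0: Thin flat wooden gift tag, 110 (x) x 44 (y) x 3 mm, 24 to 42 g, with a small brass eyelet (no hole) near one end. Starts in the tray's left (y = +61 mm) lane, or is absent (two or three are there). Origin: centre of its underside; x along its length, z up. Pressed lightly from above it drags along with a fingertip. Either end may face the back.
- tag_1: Thin flat wooden gift tag, 110 (x) x 44 (y) x 3 mm, 24 to 42 g, with a small brass eyelet (no hole) near one end. Starts in the tray's middle lane, or is absent (two or three are there). Origin: centre of its underside; x along its length, z up. Pressed lightly from above it drags along with a fingertip. Either end may face the back.
- tag_2: Thin flat wooden gift tag, 110 (x) x 44 (y) x 3 mm, 24 to 42 g, with a small brass eyelet (no hole) near one end. Starts in the tray's right (y = -61 mm) lane, or is absent (two or three are there). Origin: centre of its underside; x along its length, z up. Pressed lightly from above it drags along with a fingertip. Either end may face the back.
- labels: Stack of plain paper labels, one solid piece, 31 (x) x 45 (y) x 10 mm, on the table between the tray's front and a fixed aluminium edge strip (12 mm high, its inner side at world x = 0.358). Origin: centre of its underside.
- tin: Bystander: round tin, 58 mm across, 72 mm high, behind the clear bin (115 mm high, fixed) and the ribbon reel (117 mm high, fixed). Origin: centre of its underside.
- wood_stamp: Bystander: wooden hand stamp, 26x34x62 mm, left of the fixed bag sealer, whose raised arm slopes up from 0.08 m at world x = 0.5 to 0.21 m at x = 0.8 (y about 0.26). Origin: centre of its underside.
- bar: Bystander: wrapped bar, 57x101x25 mm, behind the clear bin. Origin: centre of its underside.
- ball: Bystander: woven rattan ball with a flat foot, 58x57x53 mm. Origin: centre of its underside.

How it is judged:
By the outcome, as a careful person would: the job done as asked, in the order asked, and still so for the second after the job is handed in, with the robot touching nothing.
Of tag_0, tag_1, tag_2 only 2 to 3 are there at a start; the rules pass over those that are not, and their reading is None.
At some moment in a run one of labels may be knocked a few centimetres aside while the robot is not near it.
It also fails if it takes over 210 s, if anything falls off the work surface, if the arm or the gripper's body presses on something with over 40 N, if the wrist force passes 120 N, or if a joint passes its speed limit or range.

## Robot

A 7-joint arm with a two-finger parallel gripper is mounted at the origin on a cart in front of the work surface, level with it; the furniture and walls round the work are solid. World frame = base frame: x ahead of the robot, y to its left, z up, the work surface at z = 0. Lengths are in mm, angles in rad, forces in N, time in s.
With the tool pointing down it reaches from about 400 to 875 mm from the base axis. Payload 4.4 kg.
Tool frame: the origin (TCP) lies between the finger pads; the fingertips stand ctrl.finger_overhang ahead of it and the grasp point (between the pads) lies 11 mm behind it (ctrl.finger_overhang is the distance from the TCP to the fingertips, in mm); z points along the fingers, y is the direction in which the jaws open and shut (so a half turn about z gives the same grasp; the last joint's range is limited). The gripper opens to 85 mm and grips with 20 to 120 N. Pads are 22 mm wide; open, the fingers measure 114 mm over their backs; the gripper's body (76 mm by 85 mm) begins 54 mm behind the grasp point. The pads swing forward as they close: fully open they stand 13 mm farther back than shut.
Start: joints at [1.184, 0.628, 0.038, 1.517, -0.027, 0.996, -0.02], TCP at [204.989, -616.844, 239.313] pointing down, gripper open.
Joint ranges: [-3.06, 3.06], [-0.37, 2.12], [-1.25, 1.32], [0.18, 2.47], [-1.1, 4.24], [0.23, 1.98], [-2.94, 2.94]. Speed limits (rad/s): [2.57, 2.57, 3.14, 3.14, 3.14, 3.14, 3.14].

## Interface

Orientations are given as [roll, pitch, yaw] about the fixed x, y, z axes, in that order (R = Rz(yaw) Ry(pitch) Rx(roll)).
In Python, from cell import ctrl gives the robot as it stands. The module is installed in compiled form; this text tells all that it offers.
- The arm moves only by the tool step_arm, never from a script. Its argument "deltas" is a list that holds one entry, the list of rows, each a list of 7 numbers: the opening, from 0 (shut) to 1 (fully open), then the shift along the world's x, y, z in mm, then the turn, a rotation vector about the world's x, y, z in rad. In form: [[[grip, tx, ty, tz, rx, ry, rz], ...]]. A call has 1 to 10 rows; each row shifts and turns the commanded pose from where the row before left it; what a row does not reach is not made up. A row lasts 1/12 s, in which the tool goes at most 41.7 mm and 7.16 degrees, less where a joint would pass 70% of its speed; a pose out of reach is approached as far as the arm can. A call is refused whole if a number of a shift passes 41.7 or a number of a turn 0.125, either way. A call with a gripper value outside its range is refused whole. The fingers move at their own pace and stop on an object; the grip force is fixed at half the most. Time passes only in rows, so rows that do not move let the fingers close. It gives the time, the measured TCP pose, the force and the opening at its end, in the units of the state.
- ctrl.read_state(): the state, without advancing time (a new reading comes with each control period).
- ctrl.get_image(name): name is "scene" or "side" or "wrist"; returns (picture, depth): 384x512x3 uint8, red, green, blue; 384x512 float32, mm along the optical axis (not along the pixel's ray), 0 where there is no reading.
- ctrl.camera_info(name): a dict with "intrinsics" (3x3 intrinsics, pixels), "rvec" (rotation vector, rad) and "tvec" (3), from world to camera coordinates, as OpenCV has them. Camera axes: x right, y down, z forward; pixel columns grow to the right and rows downward; lengths in mm; the calibration is good to about 2 mm. A picture is of the moment at which its call begins: read the wrist's pose just before it. camera_info takes no time and is no camera call; for the wrist camera it gives the pose at the moment of the call.
- ctrl.finish_job(): hands the job in, once; it reports no verdict.
The state is a dict: "clock": time; "qpos": joint angles; "qd": joint speeds; "tau": joint torques, N m; "eef_pos": TCP position; "tool_rot": TCP orientation; "force": force on the tool from outside, world axes, zero at the start; "torque": the same for the moment, N m; "width": finger opening in mm.
Only numpy, scipy, OpenCV 4.12 (cv2) and the standard library are available. Lean on these libraries where they do the work, as an engineer would, in place of code of your own. Each camera call takes 0.05 s, during which the arm holds its last target.

## Working session

There is one attempt and no reset: what is moved stays moved. The work goes in short steps, Python scripts to look and compute and a tool call to move; the robot and the scene stay as the last step left them, time stands still between calls to the robot, and variables do not carry over. Pictures are saved under pics/ and viewed, and the job is handed in when it is done.

Besides the shell and the picture viewer there is one more tool, called after "Call:" in YAML: its name, and indented under it one key for each argument. step_arm: Moves the arm, as the interface text tells. Its arguments: {"type":"object","properties":{"deltas":{"type":"array"}},"required":["deltas"]}

```bash
mkdir -p pics; ls; python3 - <<'E'
from cell import ctrl
import cv2,numpy as np
s=ctrl.read_state(); print(s); print(ctrl.finger_overhang)
for n in ["scene","side"]:
    p,d=ctrl.get_image(n); i=ctrl.camera_info(n); print(n,i)
    cv2.imwrite(f"pics/{n}0.png",p[:,:,::-1]); np.savez(f"{n}0.npz",p=p,d=d,K=i["intrinsics"],r=i["rvec"],t=i["tvec"])
E
```

```text
pics
{'clock': 0.0, 'qpos': array([ 1.18417838,  0.62934216,  0.03843213,  1.51833281, -0.02701227,
        0.9962951 , -0.01999575]), 'qd': array([ 0.00089664,  0.00027726, -0.00164274, -0.0005931 , -0.00070189,
        0.00064417,  0.0003026 ]), 'tau': array([-4.63994274e-04, -5.63406837e+01,  1.22603294e+00, -1.93447423e+01,
        1.10198051e-02,  1.06694992e-02, -7.19116233e-07]), 'eef_pos': array([ 204.82429006, -616.26371474,  238.40270805]), 'tool_rot': array([-3.13973278e+00,  7.53969632e-06,  3.20824276e-01]), 'force': array([-0.52566296, -0.78303041,  0.01450764]), 'torque': array([-0.01326059, -0.01795007, -0.00501376]), 'width': 85.63003828615959}
8.0
scene {'intrinsics': array([[451.83787198,   0.        , 254.4733763 ],
       [  0.        , 451.83787198, 190.44356906],
       [  0.        ,   0.        ,   1.        ]]), 'rvec': array([ 1.06157427, -2.09480038,  1.27788663]), 'tvec': array([323.12055226, 245.01808463, 895.80514487])}
side {'intrinsics': array([[425.96792878,   0.        , 252.83441583],
       [  0.        , 425.96792878, 183.87809229],
       [  0.        ,   0.        ,   1.        ]]), 'rvec': array([ 0.19331057, -2.70202624,  1.44832024]), 'tvec': array([ 523.38391246,   98.5114992 , 1349.14919128])}
```

View pics/scene0.png

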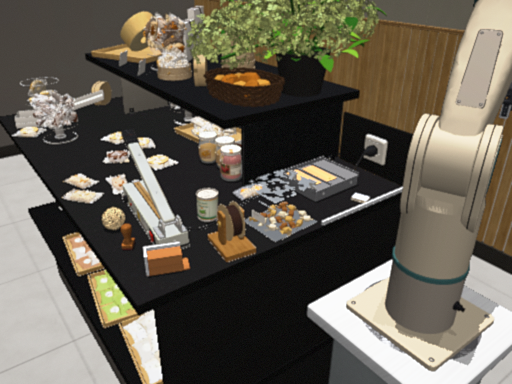

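View pics/side0.png

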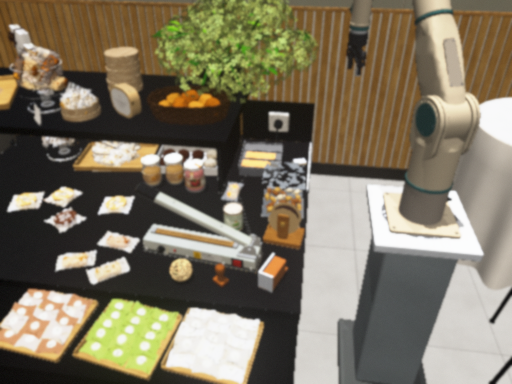

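```bash
cat > h.py <<'E'
import cv2,numpy as np
from scipy.spatial.transform import Rotation as R
def world(d,K,r,t,uv=None):
    Rm=cv2.Rodrigues(np.array(r,float))[0]
    h,w=d.shape
    v,u=np.mgrid[0:h,0:w]
    P=np.stack([(u-K[0,2])/K[0,0]*d,(v-K[1,2])/K[1,1]*d,d],-1)
    W=(P-np.array(t).ravel())@Rm
    W[d<=0]=np.nan
    return W
def snap(n,tag):
    from cell import ctrl
    i=ctrl.camera_info(n); p,d=ctrl.get_image(n)
    cv2.imwrite(f"pics/{n}{tag}.png",p[:,:,::-1])
    np.savez(f"{n}{tag}.npz",p=p,d=d,K=i["intrinsics"],r=i["rvec"],t=i["tvec"])
    return p,d,i
def load(f):
    z=np.load(f); return z["p"],z["d"],world(z["d"],z["K"],z["r"],z["t"])
def crop(p,x0,y0,x1,y1,s,out):
    cv2.imwrite(out,cv2.resize(p[y0:y1,x0:x1,::-1],None,fx=s,fy=s,interpolation=cv2.INTER_CUBIC))
E
python3 - <<'E'
from h import *
p,d,W=load("scene0.npz")
crop(p,220,140,420,270,4,"pics/c1.png")
for u,v in [(315,178),(355,182),(360,198),(340,210),(280,220),(207,205),(230,240),(165,258),(113,217),(126,236),(250,190),(180,240),(295,175),(330,160)]:
    print(u,v,W[v,u].round(0),d[v,u])
p,d,W=load("side0.npz")
crop(p,130,120,320,300,3,"pics/c2.png")
E
```

```text
315 178 [ 521. -210.   36.] 1361.7163
355 182 [ 463. -326.   12.] 1392.855
360 198 [ 384. -260.   11.] 1302.4341
340 210 [ 384. -180.   -2.] 1265.8885
280 220 [420.   8.  15.] 1184.1099
207 205 [549. 152.  48.] 1184.2188
230 240 [388. 187.  39.] 1055.3771
165 258 [413. 341.  39.] 991.54834
113 217 [644. 370.  42.] 1139.182
126 236 [553. 374.  34.] 1076.4427
250 190 [591. -19.  23.] 1316.1768
180 240 [472. 274.  28.] 1074.4274
295 175 [463. -76. 105.] 1217.7759
330 160 [ 642. -397.    4.] 1560.9606
```

View pics/c1.png

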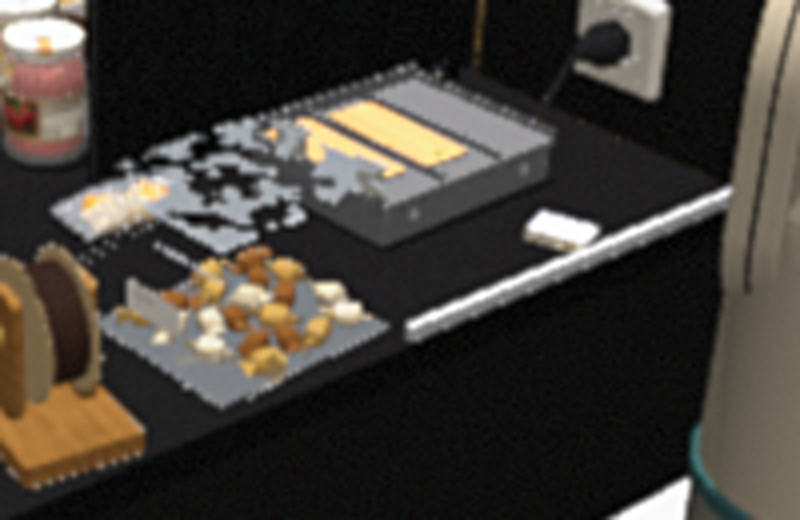

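View pics/c2.png

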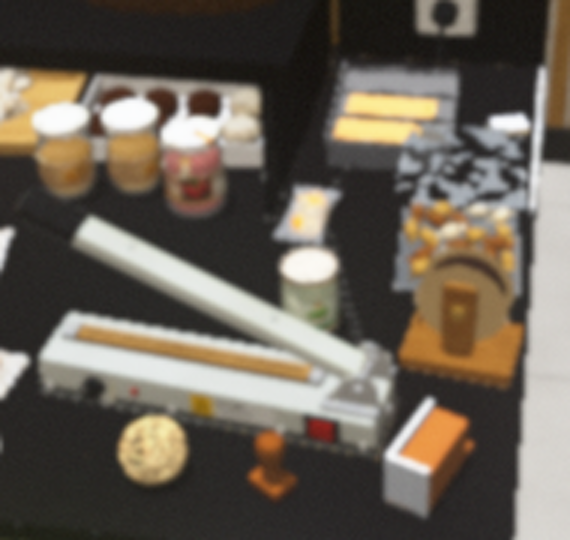

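```bash
python3 - <<'E'
from h import *
p,d,i=snap("wrist","0"); print(i)
from cell import ctrl
s=ctrl.read_state(); print(s['clock'])
Rm=cv2.Rodrigues(i["rvec"])[0]; c=-Rm.T@np.array(i["tvec"]).ravel(); print("cam",c,"axes",Rm)
Rt=R.from_euler('xyz',s['tool_rot']).as_matrix(); print("cam in tool",Rt.T@(c-s['eef_pos']), Rt.T@Rm.T)
E
```

```text
{'intrinsics': array([[307.27954368,   0.        , 258.83732872],
       [  0.        , 307.27954368, 189.0654788 ],
       [  0.        ,   0.        ,   1.        ]]), 'rvec': array([-2.36233439,  1.70093375,  0.23555533]), 'tvec': array([-648.65205801,  -35.59000916,  377.99602347])}
0.15
cam [ 270.12464883 -594.0999067   372.79365583] axes [[ 0.31699498 -0.94842649 -0.00117006]
 [-0.91305052 -0.30550452  0.27019573]
 [-0.25661825 -0.08458237 -0.9628047 ]]
cam in tool [  68.95864469   -0.76467461 -134.21093979] [[ 1.74441848e-03 -9.62800048e-01 -2.70209223e-01]
 [ 9.99998426e-01  1.59225763e-03  7.82319748e-04]
 [-3.22974793e-04 -2.70210162e-01  9.62801311e-01]]
```

View pics/wrist0.png

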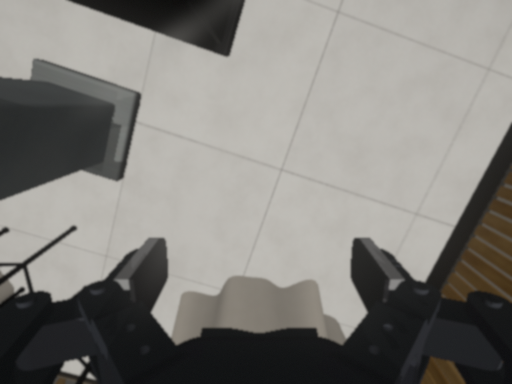

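Call:
step_arm:
  deltas:
    - [[1, 15, 30, 5, 0, 0, -0.04], [1, 20, 35, 5, 0, 0, -0.04], [1, 20, 35, 5, 0, 0, -0.04], [1, 20, 35, 5, 0, 0, -0.04], [1, 20, 35, 0, 0, 0, -0.04], [1, 20, 35, 0, 0, 0, -0.04], [1, 20, 35, 0, 0, 0, -0.04], [1, 20, 35, 0, 0, 0, -0.04], [1, 20, 35, 0, 0, 0, 0], [1, 20, 35, 0, 0, 0, 0]]

```text
clock: 0.98
eef_pos: [400.5, -269.9, 259.3]
tool_rot: [3.142, 0.0, 0.001]
force: [1.4, -1.3, 0.7]
width: 85.2
```

Call:
step_arm:
  deltas:
    - [[1, 20, 32, 0, 0, 0, 0], [1, 0, 0, 0, 0, 0, 0], [1, 0, 0, 0, 0, 0, 0]]

```text
clock: 1.23
eef_pos: [421.3, -237.4, 259.2]
tool_rot: [-3.141, -0.0, 0.007]
force: [-1.2, -0.5, 0.5]
width: 85.5
```

```bash
python3 - <<'E'
from h import *
snap("wrist","1")
E
```

```text
(no output)
```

View pics/wrist1.png

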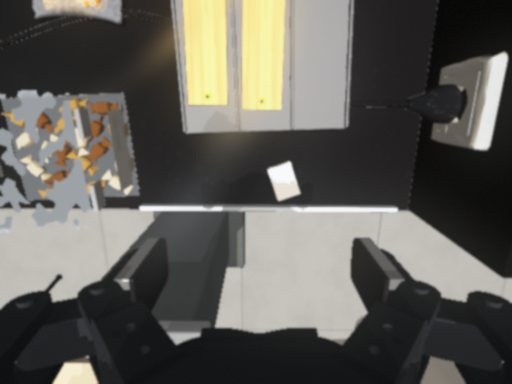

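```bash
python3 - <<'E'
from h import *
p,d,W=load("wrist1.npz")
hsv=cv2.cvtColor(p,cv2.COLOR_RGB2HSV)
z=W[...,2]
m=((z>30)&(z<55)&(W[...,1]<-120)).astype(np.uint8)
pts=W[m>0][:,:2]; 
rows=W[133-1:128:-1,200:330]; 
for v in range(120,138,2): print(v,W[v,[190,220,300,340]].round(1).tolist())
ym=((hsv[...,0]>15)&(hsv[...,0]<35)&(hsv[...,1]>80)&(z>25)&(z<55)).astype(np.uint8)
n,l,st,c=cv2.connectedComponentsWithStats(ym)
for k in range(1,n):
    if st[k,4]>800:
        q=W[l==k]; print(st[k],q.mean(0),q.min(0),q.max(0), cv2.minAreaRect(q[:,:2].astype(np.float32)))
wm=((hsv[...,1]<60)&(hsv[...,2]>150)&(z>5)&(z<20)).astype(np.uint8)
n,l,st,c=cv2.connectedComponentsWithStats(wm)
for k in range(1,n):
    if st[k,4]>100:
        q=W[l==k]; print('lab',st[k],q.mean(0),np.median(q[:,2]), cv2.minAreaRect(q[:,:2].astype(np.float32)))
# tray edges lines
for u in [300,320,340]:
    col=W[:,u]; ok=(col[:,2]>32)&(col[:,2]<42)
    print(u, col[ok][:,0].min(), col[ok][:,1].mean(), col[ok][:,2].mean())
for v in [40,60,80,100,120]:
    r=W[v]; ok=(r[:,2]>32)&(r[:,2]<48)&(r[:,1]<-100); q=r[ok]; print(v,q[:,0].mean(),q[:,1].min(),q[:,1].max())
E
python3 - <<'E'
import sys;sys.path.insert(0,'.')
from h import *
p,d,W=load("wrist1.npz"); crop(p,160,0,380,210,3.6,"pics/c3.png")
E
```

```text
120 [[470.7, -158.4, 37.7], [470.9, -192.0, 35.4], [471.7, -283.1, 35.3], [472.1, -328.4, 36.4]]
122 [[468.3, -157.6, 34.9], [468.7, -192.0, 35.4], [469.4, -283.3, 34.3], [469.9, -328.6, 36.2]]
124 [[466.1, -157.4, 34.5], [466.3, -191.7, 33.7], [467.3, -283.1, 37.2], [467.6, -329.2, 34.7]]
126 [[463.8, -157.3, 34.5], [464.3, -192.0, 36.8], [465.0, -283.3, 36.4], [465.4, -329.2, 35.2]]
128 [[461.7, -157.5, 36.0], [462.0, -191.9, 36.1], [462.8, -283.4, 36.0], [463.2, -329.2, 35.8]]
130 [[459.4, -157.3, 35.6], [459.7, -191.8, 36.1], [457.5, -288.3, -0.1], [458.0, -338.7, 0.1]]
132 [[457.2, -157.3, 36.0], [457.6, -191.9, 37.4], [455.0, -288.5, -0.4], [455.5, -339.0, -0.2]]
134 [[451.4, -149.3, 0.5], [451.7, -187.2, 0.0], [452.4, -288.7, -1.5], [453.0, -339.3, -0.3]]
136 [[448.8, -149.1, -0.1], [449.2, -187.1, -0.2], [449.9, -288.8, -1.1], [450.6, -339.1, 0.8]]
[ 183    0   45  105 3593] [ 545.65009755 -178.6666534    38.78872273] [ 488.18634944 -200.64081466   34.15717887] [ 591.24848388 -156.87657204   41.48958793] ((539.7164306640625, -178.75357055664062), (43.760009765625, 103.0659103
[... 1386 characters left out ...]
, 6.764218330383301), 89.95690155029297)
lab [ 53 362  44  22 738] [82.5252241  45.12842924 11.55467432] 11.644428782252195 ((82.9615478515625, 49.65513229370117), (40.34823226928711, 68.58422088623047), 1.0136337280273438)
300 461.60972828898224 -280.4391409368661 35.94301101214464
320 461.7987928045341 -302.2177149598442 35.75752783689787
340 463.15352346932724 -323.8690378487597 35.86924999469443
40 554.2414069811196 -437.8642270232457 -147.0865551007983
60 534.5797210867821 -437.5509608021647 -147.716239591563
80 514.1983490480849 -333.0618127152985 -148.3369507536606
100 493.18934231812835 -334.1670588966025 -149.1990737157829
120 471.3857921785722 -335.2693212898673 -150.34930085914044
```

View pics/c3.png

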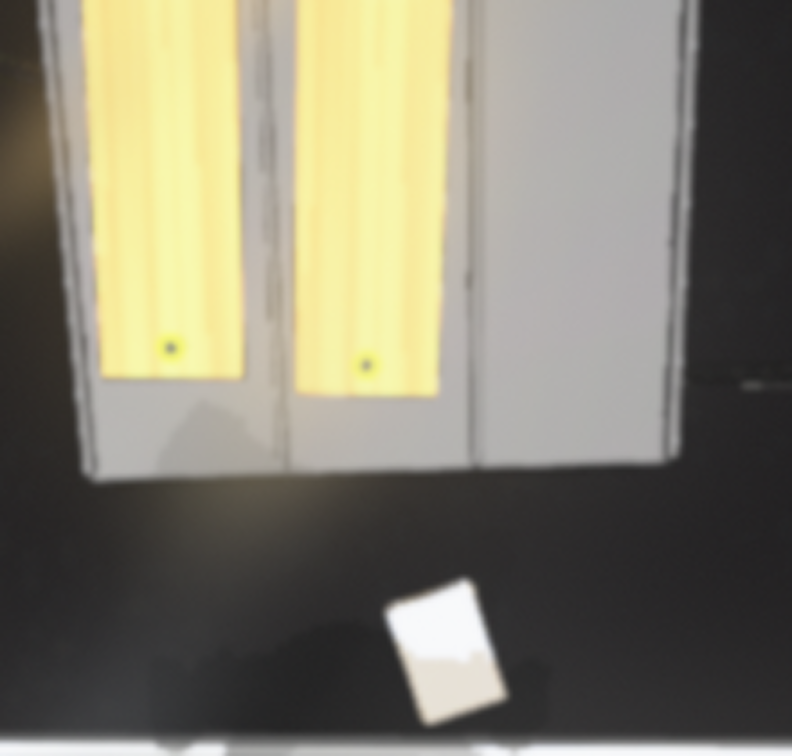

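Call:
step_arm:
  deltas:
    - [[1, 0, 38, 0, 0, 0, 0], [1, 0, 38, 0, 0, 0, 0], [1, 0, 38, 0, 0, 0, 0], [1, 0, 38, 0, 0, 0, 0], [1, 0, 38, 0, 0, 0, 0], [1, 0, 38, 0, 0, 0, 0], [1, 0, 38, 0, 0, 0, 0], [1, 0, 38, 0, 0, 0, 0], [1, 0, 38, 0, 0, 0, 0], [1, 0, 38, 0, 0, 0, 0]]

```text
clock: 2.12
eef_pos: [420.3, 139.9, 259.4]
tool_rot: [3.141, -0.001, -0.003]
force: [1.1, -0.4, -0.4]
width: 85.4
```

Call:
step_arm:
  deltas:
    - [[1, 0, 38, 0, 0, 0, 0], [1, 0, 38, 0, 0, 0, 0], [1, 0, 38, 0, 0, 0, 0], [1, -5, 38, 0, 0, 0, 0], [1, -10, 38, 0, 0, 0, 0], [1, -10, 0, 0, 0, 0, 0], [1, -5, 0, 0, 0, 0, 0], [1, 0, 0, 0, 0, 0, 0]]

```text
clock: 2.78
eef_pos: [389.7, 328.3, 258.9]
tool_rot: [3.14, 0.001, -0.0]
force: [-0.2, -0.3, 0.4]
width: 85.5
```

```bash
python3 - <<'E'
from h import *
snap("wrist","2")
from cell import ctrl
print(ctrl.read_state()['qpos'])
E
```

```text
[-0.69530485  0.40510463 -0.08209507  1.87520921  0.04419111  0.86414044
 -2.37220994]
```

View pics/wrist2.png

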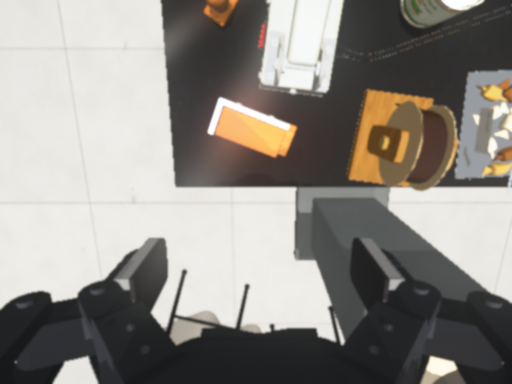

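```bash
python3 - <<'E'
from h import *
p,d,W=load("wrist2.npz")
crop(p,190,70,450,200,3,"pics/c4.png")
z=W[...,2]
box=np.zeros(z.shape,bool); box[85:165,195:305]=1
hsv=cv2.cvtColor(p,cv2.COLOR_RGB2HSV)
for name,m in [("pad",box&(abs(z-45)<2.5)&(hsv[...,1]>90)),("fence",box&(abs(z-53)<3)&(hsv[...,1]<70)),("base",box&(z>3)&(z<10))]:
    q=W[m]; print(name,len(q),q.mean(0),cv2.minAreaRect(q[:,:2].astype(np.float32)))
# fence line fits
m=box&(abs(z-53)<3)&(hsv[...,1]<70)
q=W[m][:,:2]
r=cv2.minAreaRect(W[box&(z>40)&(z<58)][:,:2].astype(np.float32)); print("all",r,cv2.boxPoints(r))
E
```

```text
pad 1961 [426.7650992  338.82044709  44.77739703] ((426.33770751953125, 338.58642578125), (74.1375961303711, 33.0471305847168), 69.26655578613281)
fence 620 [445.64858614 346.83444024  52.6363581 ] ((451.3513488769531, 341.9311218261719), (46.845489501953125, 87.94589233398438), 3.8532142639160156)
base 315 [423.07887695 296.05624093   6.18107755] ((452.0571594238281, 307.7470397949219), (98.84031677246094, 72.60294342041016), 43.74760818481445)
all ((451.2548828125, 331.9549560546875), (82.20941162109375, 84.65130615234375), 69.04249572753906) [[397.0271  308.70834]
 [476.07837 278.43063]
 [505.48267 355.20157]
 [426.4314  385.47928]]
```

View pics/c4.png

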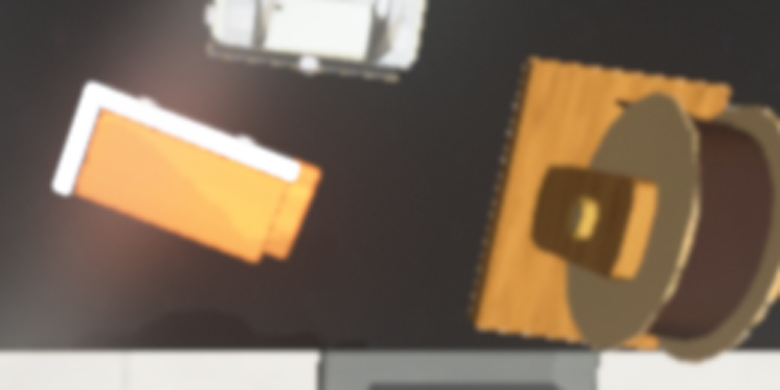

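```bash
python3 - <<'E'
from h import *
for f in ["wrist2.npz","scene0.npz","side0.npz"]:
    p,d,W=load(f)
    z=W[...,2]
    m=(W[...,0]>300)&(W[...,0]<500)&(W[...,1]>100)&(W[...,1]<280)
    for a,b in [(5,30),(30,60),(60,90),(90,105),(105,125)]:
        q=W[m&(z>a)&(z<b)]
        if len(q): print(f,a,b,len(q),np.percentile(q,[1,99],axis=0).round(0).tolist())
    m=(W[...,0]>440)&(W[...,0]<620)&(W[...,1]>200)&(W[...,1]<330)&(z>60)
    q=W[m]; 
    if len(q): print("sealer",np.percentile(q,[1,50,99],axis=0).round(0).tolist())
    m=(W[...,0]>440)&(W[...,0]<620)&(W[...,1]>230)&(W[...,1]<330)&(z>10)&(W[...,0]+0*z<560)
E
```

```text
wrist2.npz 5 30 2780 [[360.0, 127.0, 6.0], [471.0, 272.0, 27.0]]
wrist2.npz 30 60 996 [[379.0, 172.0, 31.0], [497.0, 279.0, 60.0]]
wrist2.npz 60 90 1907 [[370.0, 148.0, 61.0], [499.0, 279.0, 90.0]]
wrist2.npz 90 105 2036 [[377.0, 142.0, 90.0], [451.0, 198.0, 105.0]]
wrist2.npz 105 125 1655 [[389.0, 151.0, 105.0], [440.0, 188.0, 117.0]]
sealer [[476.0, 265.0, 63.0], [511.0, 286.0, 86.0], [542.0, 313.0, 100.0]]
scene0.npz 5 30 834 [[356.0, 132.0, 5.0], [474.0, 274.0, 29.0]]
scene0.npz 30 60 334 [[374.0, 155.0, 31.0], [497.0, 279.0, 60.0]]
scene0.npz 60 90 408 [[372.0, 156.0, 61.0], [497.0, 279.0, 90.0]]
scene0.npz 90 105 255 [[377.0, 141.0, 90.0], [451.0, 196.0, 105.0]]
scene0.npz 105 125 131 [[389.0, 149.0, 105.0], [437.0, 186.0, 117.0]]
sealer [[475.0, 260.0, 61.0], [536.0, 282.0, 94.0], [617.0, 312.0, 129.0]]
side0.npz 5 30 554 [[358.0, 136.0, 5.0], [470.0, 267.0, 29.0]]
side0.npz 30 60 235 [[378.0, 173.0, 31.0], [490.0, 278.0, 60.0]]
side0.npz 60 90 356 [[369.0, 145.0, 60.0], [498.0, 277.0, 90.0]]
side0.npz 90 105 212 [[376.0, 147.0, 90.0], [454.0, 197.0, 105.0]]
side0.npz 105 125 161 [[386.0, 147.0, 105.0], [441.0, 188.0, 118.0]]
sealer [[476.0, 263.0, 60.0], [544.0, 286.0, 94.0], [619.0, 312.0, 132.0]]
```

Call:
step_arm:
  deltas:
    - [[0.3, 10, -36, 0, 0, 0, 0.03], [0.1, 10, -36, 0, 0, 0, 0], [0, 10, -36, 0, 0, 0, 0], [0, 0, -38, 0, 0, 0, 0], [0, 0, -38, 0, 0, 0, 0], [0, 0, -38, 0, 0, 0, 0], [0, 0, -38, 0, 0, 0, 0], [0, 0, -38, 0, 0, 0, 0], [0, 10, -38, 0, 0, 0, 0], [0, 10, -38, 0, 0, 0, 0]]

```text
clock: 3.67
eef_pos: [439.1, -48.3, 259.8]
tool_rot: [3.141, -0.001, 0.026]
force: [1.6, 0.7, -0.4]
width: -0.0
```

Call:
step_arm:
  deltas:
    - [[0, 20, -34, 0, 0, 0, 0], [0, 15, -34, -20, 0, 0, 0], [0, 10, -34, -20, 0, 0, 0], [0, 15, -31, -20, 0, 0, 0], [0, 0, 0, -40, 0, 0, 0], [0, 0, 0, -40, 0, 0, 0], [0, 0, 0, -30, 0, 0, 0], [0, 0, 0, -15, 0, 0, 0], [0, 0, 0, 0, 0, 0, 0]]

```text
clock: 4.42
eef_pos: [496.2, -178.5, 71.4]
tool_rot: [-3.141, 0.007, 0.027]
force: [0.5, -0.5, 0.2]
width: -0.1
```

```bash
python3 - <<'E'
from h import *
snap("wrist","3")
E
```

```text
(no output)
```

View pics/wrist3.png

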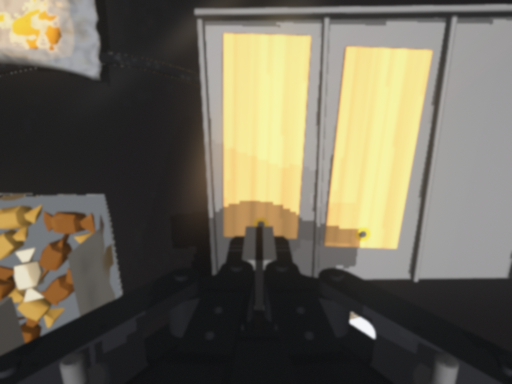

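Call:
step_arm:
  deltas:
    - [[0, 4, 0, -12, 0, 0, 0], [0, 0, 0, -8, 0, 0, 0], [0, 0, 0, -2, 0, 0, 0], [0, 0, 0, 0, 0, 0, 0]]

```text
clock: 4.8
eef_pos: [503.8, -176.5, 52.6]
tool_rot: [3.141, -0.0, 0.031]
force: [-0.2, -0.9, -0.2]
width: -0.3
```

Call:
step_arm:
  deltas:
    - [[0, 0, 0, -1.5, 0, 0, 0], [0, 0, 0, 0, 0, 0, 0]]

```text
clock: 4.97
eef_pos: [504.0, -176.4, 51.4]
tool_rot: [3.141, -0.001, 0.031]
force: [-1.1, -0.3, 0.2]
width: 0.1
```

Call:
step_arm:
  deltas:
    - [[0, 0, 0, -1, 0, 0, 0], [0, 0, 0, 0, 0, 0, 0]]

```text
clock: 5.13
eef_pos: [503.9, -176.4, 50.3]
tool_rot: [3.141, -0.0, 0.031]
force: [-0.4, -0.2, 0.2]
width: 0.1
```

Call:
step_arm:
  deltas:
    - [[0, 0, 0, -1.5, 0, 0, 0], [0, 0, 0, 0, 0, 0, 0]]

```text
clock: 5.3
eef_pos: [503.8, -176.4, 48.5]
tool_rot: [3.142, -0.0, 0.031]
force: [-0.4, -0.2, -1.0]
width: 0.1
```

Call:
step_arm:
  deltas:
    - [[0, 0, 0, -1, 0, 0, 0], [0, 0, 0, 0, 0, 0, 0]]

```text
clock: 5.47
eef_pos: [503.7, -176.4, 47.4]
tool_rot: [-3.142, 0.0, 0.031]
force: [-0.8, -0.5, -0.2]
width: -0.1
```

Call:
step_arm:
  deltas:
    - [[0, 0, 0, -0.7, 0, 0, 0], [0, 0, 0, 0, 0, 0, 0]]

```text
clock: 5.63
eef_pos: [503.8, -176.4, 47.1]
tool_rot: [-3.142, -0.0, 0.031]
force: [0.4, 0.5, 4.3]
width: 0.1
```

Call:
step_arm:
  deltas:
    - [[0, -4, -0.1, -0.3, 0, 0, 0], [0, -5, -0.2, 0, 0, 0, 0], [0, -5, -0.2, 0, 0, 0, 0], [0, -5, -0.2, 0, 0, 0, 0], [0, -5, -0.2, 0, 0, 0, 0], [0, -5, -0.2, 0, 0, 0, 0], [0, -5, -0.2, 0, 0, 0, 0], [0, -4, -0.1, 0, 0, 0, 0], [0, 0, 0, 0, 0, 0, 0]]

```text
clock: 6.38
eef_pos: [465.4, -178.2, 47.1]
tool_rot: [3.141, -0.001, 0.03]
force: [1.0, 0.4, 8.0]
width: -0.0
```

Call:
step_arm:
  deltas:
    - [[0, 0, 0, 10, 0, 0, 0], [0, 0, 0, 10, 0, 0, 0], [0, 0, 0, 0, 0, 0, 0]]

```text
clock: 6.63
eef_pos: [465.7, -178.1, 68.2]
tool_rot: [3.141, -0.001, 0.03]
force: [0.6, -0.1, 0.6]
width: -0.1
```

```bash
cat >> h.py <<'E'
def tags(f):
    p,d,W=load(f); z=W[...,2]; hsv=cv2.cvtColor(p,cv2.COLOR_RGB2HSV)
    ym=((hsv[...,0]>12)&(hsv[...,0]<35)&(hsv[...,1]>70)&(z>25)&(z<65)&(W[...,1]<-120)).astype(np.uint8)
    n,l,st,c=cv2.connectedComponentsWithStats(ym)
    for k in range(1,n):
        if st[k,4]>600:
            q=W[l==k]; r=cv2.minAreaRect(q[:,:2].astype(np.float32)); print(st[k],'z',np.median(q[:,2]).round(1),np.round(r[0],1),np.round(r[1],1),round(r[2],1),'x',q[:,0].min().round(1),q[:,0].max().round(1))
E
python3 - <<'E'
from h import *
snap("wrist","4"); tags("wrist4.npz")
E
```

```text
[  330     0   115   203 17359] z 38.8 [ 533.8 -240. ] [ 46.6 101.6] 89.5 x 483.0 584.4
[  225    50    91   205 15364] z 38.8 [ 504.5 -180.7] [ 45.5 111.1] 89.8 x 448.9 560.0
```

View pics/wrist4.png

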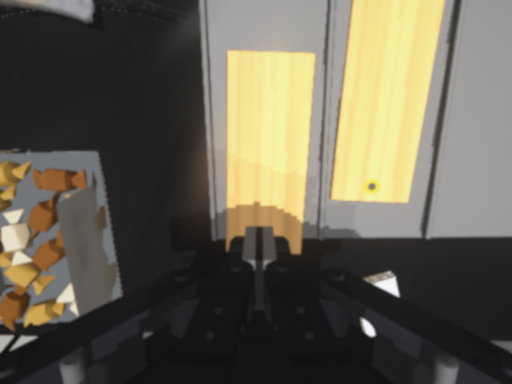

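Call:
step_arm:
  deltas:
    - [[0, 18, 0, 0, 0, 0, 0], [0, 18, 0.5, 0, 0, 0, 0], [0, 0, 0, -10, 0, 0, 0], [0, 0, 0, -8, 0, 0, 0], [0, 0, 0, -2.5, 0, 0, 0], [0, 0, 0, 0, 0, 0, 0]]

```text
clock: 7.18
eef_pos: [501.8, -177.0, 47.0]
tool_rot: [-3.141, -0.001, 0.031]
force: [-0.4, 1.8, 17.5]
width: 0.2
```

Call:
step_arm:
  deltas:
    - [[0, -1, 0, -0.6, 0, 0, 0], [0, -4, -0.1, 0, 0, 0, 0], [0, -5, -0.2, 0, 0, 0, 0], [0, -5, -0.2, 0, 0, 0, 0], [0, -5, -0.2, 0, 0, 0, 0], [0, -5, -0.2, 0, 0, 0, 0], [0, -5, -0.2, 0, 0, 0, 0], [0, -4, -0.1, 0, 0, 0, 0], [0, 0, 0, 0, 0, 0, 0]]

```text
clock: 7.93
eef_pos: [471.1, -179.5, 47.0]
tool_rot: [3.139, -0.008, 0.031]
force: [5.6, -0.7, 14.8]
width: 0.2
```

Call:
step_arm:
  deltas:
    - [[0, 0, 0, 10, 0, 0, 0], [0, 0, 0, 20, 0, 0, 0], [0.8, 0, 0, 25, 0, 0, 0], [0.8, -20, 0, 25, 0, 0, 0], [0.8, -20, 0, 0, 0, 0, 0], [0.8, 0, 0, 0, 0, 0, 0], [0.8, 0, 0, 0, 0, 0, 0]]

```text
clock: 8.52
eef_pos: [425.1, -178.4, 125.4]
tool_rot: [-3.141, 0.003, 0.029]
force: [0.1, 0.2, -0.6]
width: 60.6
```

```bash

python3 - <<'E'
from h import *
snap("wrist","5"); tags("wrist5.npz")
E
```

```text
[ 317    0   80  123 8023] z 38.8 [ 521.4 -239.6] [45.9 76.6] 89.2 x 483.0 559.4
[ 229   48   75  158 9810] z 38.8 [ 473.8 -179.8] [111.   50.8] 0.7 x 418.1 529.5
```

View pics/wrist5.png

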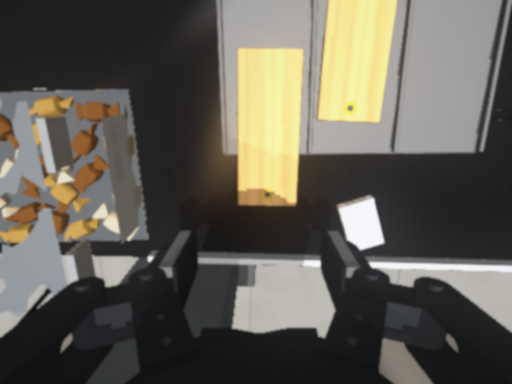

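```bash

python3 - <<'E'
from h import *
for f in ["wrist5.npz","wrist1.npz","wrist4.npz","scene0.npz"]:
    p,d,W=load(f); z=W[...,2]
    m=(W[...,1]>-160)&(W[...,1]<90)&(W[...,0]>340)&(W[...,0]<540)&(z<125)
    for a,b in [(3,30),(30,80),(80,125)]:
        q=W[m&(z>a)&(z<b)]
        if len(q)>10: print(f,a,b,len(q),np.percentile(q,[1,99],axis=0).round(0).tolist())
p,d,W=load("wrist5.npz")
for v in (100,140,180): print([W[v,u].round(1).tolist() for u in (242,270,295)])
q=W[(abs(W[...,2]-39)<2)&(W[...,0]<452)&(W[...,0]>422)&(abs(W[...,1]+180)<40)]; print(np.percentile(q[:,1],[0.5,50,99.5]))
E
```

```text
wrist5.npz 3 30 12304 [[356.0, -149.0, 3.0], [497.0, 43.0, 28.0]]
wrist5.npz 30 80 4017 [[393.0, -160.0, 30.0], [539.0, -72.0, 53.0]]
wrist5.npz 80 125 8705 [[379.0, -81.0, 94.0], [488.0, -39.0, 116.0]]
wrist1.npz 3 30 6417 [[354.0, -146.0, 3.0], [496.0, 74.0, 28.0]]
wrist1.npz 30 80 1637 [[392.0, -160.0, 31.0], [539.0, 20.0, 53.0]]
wrist1.npz 80 125 5650 [[371.0, -81.0, 95.0], [496.0, 10.0, 116.0]]
wrist4.npz 3 30 12790 [[373.0, -76.0, 3.0], [498.0, 3.0, 29.0]]
wrist4.npz 30 80 6224 [[410.0, -160.0, 31.0], [539.0, -72.0, 53.0]]
wrist4.npz 80 125 3838 [[457.0, -159.0, 94.0], [479.0, -75.0, 125.0]]
scene0.npz 3 30 1318 [[352.0, -156.0, 3.0], [532.0, 72.0, 28.0]]
scene0.npz 30 80 142 [[404.0, -156.0, 30.0], [538.0, 77.0, 55.0]]
scene0.npz 80 125 704 [[367.0, -81.0, 89.0], [496.0, 78.0, 116.0]]
[[495.1, -163.9, 39.0], [495.7, -183.2, 39.0], [nan, nan, nan]]
[[467.7, -164.4, 39.5], [468.2, -184.3, 38.1], [468.7, -202.2, 38.3]]
[[438.3, -164.8, 39.3], [438.8, -185.5, 38.6], [439.3, -204.1, 38.4]]
[-204.9668467  -183.31692404 -161.79183564]
```

Call:
step_arm:
  deltas:
    - [[0.8, 10, -4.5, -30, 0, 0, 0], [0.8, 0, 0, -30, 0, 0, 0], [0.8, 0, 0, -25, 0, 0, 0], [0.8, 0, 0, -10, 0, 0, 0], [0.8, 0, 0, 0, 0, 0, 0]]

```text
clock: 8.98
eef_pos: [436.1, -182.1, 27.9]
tool_rot: [-3.139, 0.005, 0.031]
force: [-0.8, -0.2, 0.1]
width: 68.3
```

Call:
step_arm:
  deltas:
    - [[0.5, 0, 0, 0, 0, 0, 0], [0.3, 0, 0, 0, 0, 0, 0], [0, 0, 0, 0, 0, 0, 0], [0, 0, 0, 0, 0, 0, 0], [0, 0, 0, 0, 0, 0, 0], [0, 0, 0, 0, 0, 0, 0]]

```text
clock: 9.48
eef_pos: [438.5, -183.2, 31.4]
tool_rot: [3.141, -0.002, 0.031]
force: [-1.3, -0.3, 4.4]
width: 41.5
```

```bash

python3 - <<'E'
from h import *
snap("wrist","6"); tags("wrist6.npz")
E
```

```text
[  343     0   140   169 18747] z 38.8 [ 515.1 -239.8] [46.8 64.2] 89.6 x 482.9 547.1
[  202    42   121   253 26672] z 39.2 [ 474.2 -182.3] [111.5  47.4] 0.7 x 418.2 530.1
```

View pics/wrist6.png

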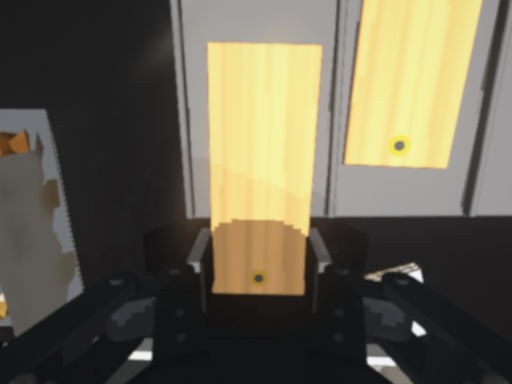

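Call:
step_arm:
  deltas:
    - [[0, 0, 0, 5, 0, 0, 0], [0, 0, 0, 15, 0, 0, 0], [0, 0, 0, 30, 0, 0, 0], [0, 0, 0, 35, 0, 0, 0], [0, 0, 0, 35, 0, 0, 0], [0, -10, 0, 35, 0, 0, 0], [0, -10, 20, 15, 0, 0, 0], [0, 0, 30, 0, 0, 0, 0.05], [0, 0, 30, 0, 0, 0, 0.08], [0, 0, 30, 0, 0, 0, 0.08]]

```text
clock: 10.37
eef_pos: [417.5, -72.2, 201.3]
tool_rot: [3.141, -0.001, 0.243]
force: [0.6, -0.4, -0.3]
width: 41.8
```

```bash

python3 - <<'E'
from h import *
snap("wrist","7")
E
```

```text
(no output)
```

View pics/wrist7.png

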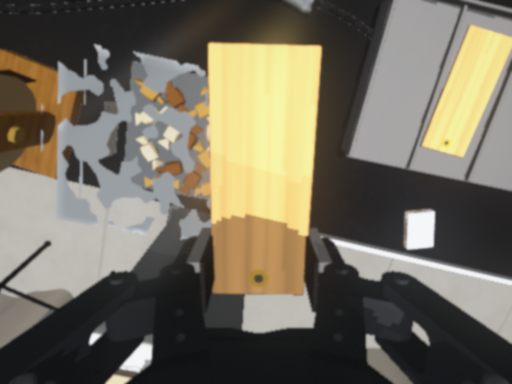

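```bash
python3 - <<'E'
from h import *
for f in ["scene0.npz","side0.npz","wrist2.npz"]:
    p,d,W=load(f); z=W[...,2]
    hsv=cv2.cvtColor(p,cv2.COLOR_RGB2HSV)
    m=(abs(z-45)<4)&(W[...,0]>380)&(W[...,0]<475)&(W[...,1]>280)&(W[...,1]<400)
    q=W[m&(hsv[...,1]>90)]; print(f,len(q),cv2.minAreaRect(q[:,:2].astype(np.float32)),q.mean(0))
    if f=="wrist2.npz":
        th=1.208; c=np.array([415.4,324.0]); ex=np.array([np.cos(th),np.sin(th)]); ey=np.array([-ex[1],ex[0]])
        L=(W[...,:2]-c)@np.stack([ex,ey],1)
        mm=(abs(L[...,0]-20)<60)&(abs(L[...,1]+8)<40)
        for a,b in [(43,47),(51,55)]:
            q=L[mm&(z>a)&(z<b)]; print(a,np.percentile(q,[1,99],axis=0))
        q=L[mm&(z>51)&(z<55)]
        s=q[(q[:,0]<45)&(q[:,0]>-15)]; 
        pf=np.polyfit(s[:,0],s[:,1],1); print("right fence mid",pf,np.percentile(s[:,1],[2,98]))
        s=q[(q[:,1]<8)&(q[:,1]>-18)]; pf=np.polyfit(s[:,1],s[:,0],1); print("back fence mid",pf,np.percentile(s[:,0],[2,98]))
E
```

```text
scene0.npz 333 ((426.8755187988281, 336.445068359375), (74.18917083740234, 37.95118713378906), 66.96145629882812) [425.47679636 337.19544505  44.13215367]
side0.npz 238 ((424.03759765625, 333.1116638183594), (67.91999053955078, 33.55870819091797), 69.60516357421875) [423.98088456 334.52089045  45.80222544]
wrist2.npz 1965 ((426.25250244140625, 338.6186828613281), (74.1375961303711, 33.229347229003906), 69.26655578613281) [426.73783943 338.82823376  44.7725374 ]
43 [[-18.68674591 -21.90579798]
 [ 54.84712632  10.97367738]]
51 [[-18.05846731 -28.39451571]
 [ 61.13045078  10.05905651]]
right fence mid [-2.02450079e-03 -2.54692852e+01] [-28.34502789 -22.61308427]
back fence mid [1.34163702e-02 5.82896613e+01] [55.35362273 61.1400424 ]
```

Call:
step_arm:
  deltas:
    - [[0, 0, 35, 0, 0, 0, 0.09], [0, 0, 36, 0, 0, 0, 0.1], [0, 0, 36, 0, 0, 0, 0.1], [0, 0, 36, 0, 0, 0, 0.1], [0, 0, 36, 0, 0, 0, 0.1], [0, 0, 36, 0, 0, 0, 0.1], [0, -3, 36, 0, 0, 0, 0.1], [0, -5, 36, 0, 0, 0, 0.1], [0, -7, 36, 0, 0, 0, 0.1], [0, -6, 36, 0, 0, 0, 0.075]]

```text
clock: 11.25
eef_pos: [396.1, 287.2, 200.6]
tool_rot: [3.141, 0.001, 1.21]
force: [0.7, -0.4, -0.5]
width: 42.0
```

Call:
step_arm:
  deltas:
    - [[0, 0, 0, -30, 0, 0, 0], [0, 0, 0, -30, 0, 0, 0], [0, 0, 0, -25, 0, 0, 0], [0, 0, 0, 0, 0, 0, 0], [0, 0, 0, 0, 0, 0, 0]]

```text
clock: 11.67
eef_pos: [396.1, 285.2, 114.9]
tool_rot: [-3.14, 0.003, 1.206]
force: [0.3, 0.6, -0.1]
width: 41.6
```

```bash
python3 - <<'E'
from h import *
for n in ("scene","side","wrist"): snap(n,"8")
p,d,W=load("scene8.npz"); crop(p,90,150,290,290,4,"pics/c5.png")
E
```

```text
(no output)
```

View pics/c5.png

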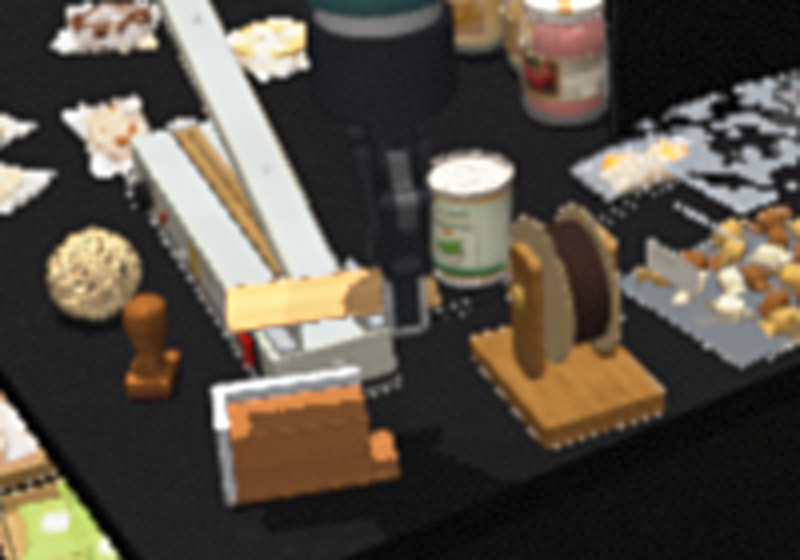

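View pics/wrist8.png

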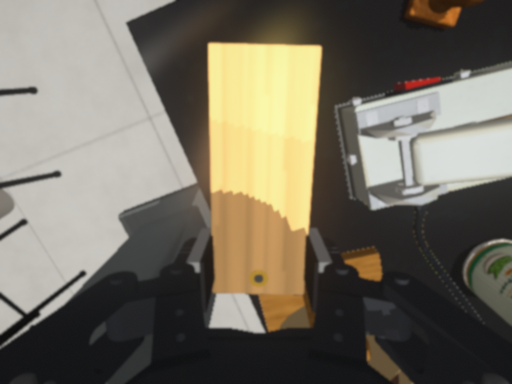

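```bash
cat >> h.py <<'E'
C=np.array([415.4,324.0]); TH=1.208
EX=np.array([np.cos(TH),np.sin(TH)]); EY=np.array([-EX[1],EX[0]])
def stopc(W): return (W[...,:2]-C)@np.stack([EX,EY],1)
def towrd(x,y): return C+x*EX+y*EY
E
python3 - <<'E'
from h import *
from cell import ctrl
s=ctrl.read_state(); T=s['eef_pos']; print(T,s['tool_rot'],stopc(T[None])[0])
p,d,W=load("wrist8.npz"); z=W[...,2]
hsv=cv2.cvtColor(p,cv2.COLOR_RGB2HSV)
L=stopc(W)
m=(abs(z-T[2]-7)<8)&(hsv[...,1]>60)&(hsv[...,0]<35)
m[:, :200]=0;m[:,330:]=0
q=L[m]; print(len(q),np.median(z[m]),cv2.minAreaRect(q.astype(np.float32)))
for a in (-40,-20,0,20,40,55): 
    w=m&(abs(L[...,0]-a)<2); print(a,np.percentile(L[w][:,1],[1,99]),np.median(z[w]))
print(np.percentile(q[:,0],[0.3,99.7]), q[:,0].min())
E
```

```text
[397.80422057 286.54856408 117.00432444] [ 3.14006680e+00 -2.41695769e-03  1.20524941e+00] [-41.25821535   3.15929926]
25818 123.50985688504622 ((-5.743247985839844, -2.2013778686523438), (55.745208740234375, 110.7443618774414), 88.80321502685547)
-40 [-17.46739162  24.2684984 ] 123.734073110442
-20 [-18.58392364  24.18113035] 123.52040368310853
0 [-19.09975959  23.58208512] 123.48795797483578
20 [-19.65467627  23.17175588] 123.44868069166698
40 [-20.06557306  22.67553505] 123.38982464797333Traceback (most recent call last):
  File "<stdin>", line 11, in <module>
    return _quantile_unchecked(
        a, q, axis, out, overwrite_input, method, keepdims, weights)
    return _ureduce(a,
                    func=_quantile_ureduce_func,
    ...<5 lines>...
                    overwrite_input=overwrite_input,
                    method=method)
    r = func(a, **kwargs)
    result = _quantile(arr,
                       quantiles=q,
    ...<2 lines>...
                       out=out,
                       weights=wgt)
    slices_having_nans = np.isnan(arr[-1, ...])
                                  ~~~^^^^^^^^^
IndexError: index -1 is out of bounds for axis 0 with size 0
```

Call:
step_arm:
  deltas:
    - [[0, 0, 0, -25, 0, 0, 0.03], [0, 0, 0, -25, 0, 0, 0], [0, 0, 0, -15, 0, 0, 0], [0, 0, 0, -4, 0, 0, 0], [0, 0, 0, 0, 0, 0, 0], [0, 0, 0, 0, 0, 0, 0]]

```text
clock: 12.32
eef_pos: [397.6, 286.6, 47.7]
tool_rot: [3.14, -0.002, 1.236]
force: [0.0, -0.9, -0.1]
width: 41.5
```

Call:
step_arm:
  deltas:
    - [[0, 0, 0, -3, 0, 0, 0], [0, 0, 0, -1.5, 0, 0, 0], [0, 0, 0, 0, 0, 0, 0]]

```text
clock: 12.57
eef_pos: [397.2, 286.2, 42.5]
tool_rot: [3.141, -0.001, 1.236]
force: [-0.4, -0.3, -0.7]
width: 41.3
```

Call:
step_arm:
  deltas:
    - [[0, 0, 0, -1, 0, 0, 0], [0, 0, 0, 0, 0, 0, 0]]

```text
clock: 12.73
eef_pos: [396.9, 286.0, 41.1]
tool_rot: [3.141, -0.0, 1.236]
force: [-0.4, 1.2, -0.1]
width: 41.2
```

Call:
step_arm:
  deltas:
    - [[0, 0, 0, -1, 0, 0, 0], [0, 0, 0, 0, 0, 0, 0]]

```text
clock: 12.9
eef_pos: [396.9, 286.0, 40.3]
tool_rot: [3.141, -0.0, 1.236]
force: [-0.9, -0.9, 5.3]
width: 41.7
```

Call:
step_arm:
  deltas:
    - [[0, 1, -0.4, 0.4, 0, 0, 0], [0, 1, -0.4, 0, 0, 0, 0], [0, 0.7, 1.8, 0, 0, 0, 0], [0, 0.7, 1.8, 0, 0, 0, 0], [0, 0, 0, 0, 0, 0, 0]]

```text
clock: 13.32
eef_pos: [400.3, 288.1, 40.4]
tool_rot: [3.141, 0.001, 1.235]
force: [-1.3, -2.2, 6.0]
width: 42.1
```

```bash
cat >> h.py <<'E'
def held(f,zc,dz=6):
    p,d,W=load(f); z=W[...,2]; hsv=cv2.cvtColor(p,cv2.COLOR_RGB2HSV); L=stopc(W)
    m=(abs(z-zc)<dz)&(hsv[...,1]>60)&(hsv[...,0]<35)&(abs(L[...,0])<75)&(abs(L[...,1])<40)
    for a in range(-50,70,10):
        w=m&(abs(L[...,0]-a)<2)
        if w.sum()>20: print(a,np.percentile(L[w][:,1],[1,99]).round(1),np.median(z[w]).round(1))
    q=L[m]; print('x',np.percentile(q[:,0],[0.3,99.7]).round(1))
E
python3 - <<'E'
from h import *
snap("wrist","9"); held("wrist9.npz",48,2.5)
p,d,W=load("wrist9.npz")
E
```

```text
-50 [-19.7  21.7] 47.3
-40 [-19.5  22.2] 47.4
-30 [-19.1  22.5] 47.5
-20 [-19.8  23. ] 47.7
-10 [-20.5  22.9] 47.8
0 [-20.2  23.1] 48.0
10 [-20.   23.1] 48.2
20 [-19.9  23.2] 48.4
30 [-19.8  23. ] 48.5
40 [-19.8  23.2] 48.7
50 [-19.7  23.1] 48.8
x [-57.   52.7]
```

View pics/wrist9.png

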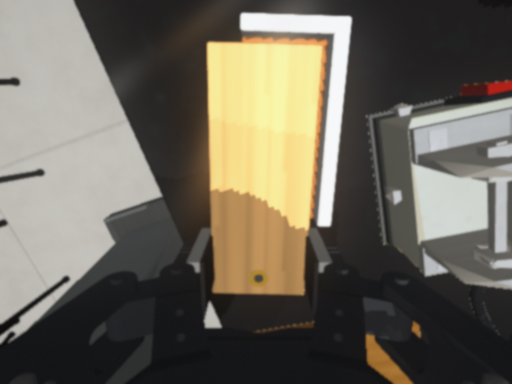

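Call:
step_arm:
  deltas:
    - [[0.7, 0, 0, 0, 0, 0, 0], [0.7, 0, 0, 0, 0, 0, 0], [0.7, 0, 0, 0, 0, 0, 0], [0.7, 0, 0, 10, 0, 0, 0], [0.7, 0, 0, 25, 0, 0, 0], [0.2, 0, 0, 30, 0, 0, 0], [0, -9, 17, 0, 0, 0, -0.028], [0, -9, 17, 0, 0, 0, 0], [0, -9, 17, 0, 0, 0, 0], [0, 0, 0, 0, 0, 0, 0]]

```text
clock: 14.2
eef_pos: [371.3, 344.5, 106.6]
tool_rot: [-3.14, -0.005, 1.213]
force: [-1.3, 0.1, 0.2]
width: 0.6
```

```bash
python3 - <<'E'
from h import *
snap("wrist","10"); held("wrist10.npz",48,2.5)
from cell import ctrl
s=ctrl.read_state();print(s['eef_pos'],stopc(s['eef_pos'][None]),s['width'])
E
```

```text
-40 [-19.9  19.5] 47.8
-30 [-19.6  23. ] 47.9
-20 [-19.9  23.3] 47.8
-10 [-19.8  23.1] 47.9
0 [-20.4  23.4] 47.7
10 [-19.9  23.1] 47.8
20 [-21.3  23.5] 47.8
30 [-20.8  23.3] 47.8
40 [-19.8  23.2] 47.8
50 [-19.5  23.4] 47.8
x [-43.8  52.3]
[372.19008547 342.12665425 106.22794121] [[ 1.61199237 46.83026574]] 0.16027260595049259
```

View pics/wrist10.png

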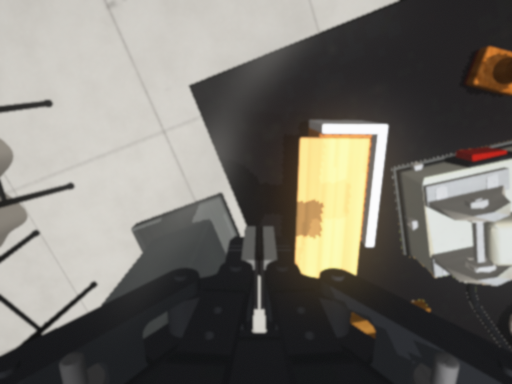

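Call:
step_arm:
  deltas:
    - [[0, 0, 0, -25, 0, 0, 0], [0, 0, 0, -25, 0, 0, 0], [0, 0, 0, -9, 0, 0, 0], [0, 2.8, -1.1, 0, 0, 0, 0], [0, 2.8, -1.1, 0, 0, 0, 0], [0, 0, 0, 0, 0, 0, 0]]

```text
clock: 14.75
eef_pos: [380.3, 337.3, 47.3]
tool_rot: [3.14, -0.001, 1.206]
force: [0.5, 0.8, 0.9]
width: 0.0
```

Call:
step_arm:
  deltas:
    - [[0, 1.9, -0.7, 0, 0, 0, 0], [0, 1.9, -0.7, 0, 0, 0, 0], [0, 0, 0, 0, 0, 0, 0]]

```text
clock: 15.0
eef_pos: [383.5, 336.3, 47.2]
tool_rot: [3.141, -0.002, 1.207]
force: [-0.6, -0.3, 0.1]
width: 0.0
```

```bash
python3 - <<'E'
from h import *
snap("wrist","11"); held("wrist11.npz",48,2.5)
from cell import ctrl
s=ctrl.read_state();print(s['eef_pos'],stopc(s['eef_pos'][None]),s['width'])
E
```

```text
-40 [-22.4 -12.9] 47.8
-10 [-22.8  14.2] 47.8
0 [-22.8  18.4] 47.8
10 [-22.8  33.5] 47.8
20 [-22.3  21.5] 47.8
30 [-22.3  21.5] 47.7
40 [-21.8  21.7] 47.8
50 [-21.4  21.8] 47.8
x [-42.5  52.9]
[383.17457213 336.29090977  46.98635255] [[ 0.05439129 34.48973335]] 0.07542609740657119
```

View pics/wrist11.png

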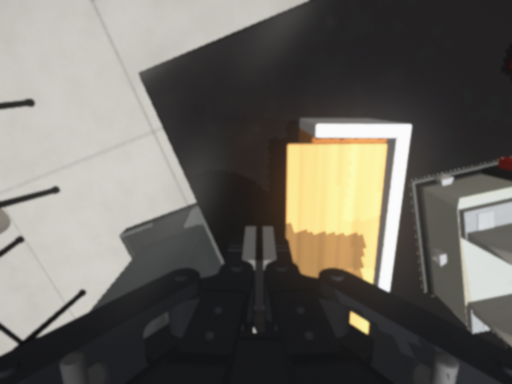

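Call:
step_arm:
  deltas:
    - [[0, 0.7, -0.3, 0, 0, 0, 0], [0, 0, 0, 0, 0, 0, 0]]

```text
clock: 15.22
eef_pos: [383.4, 336.0, 46.6]
tool_rot: [3.141, -0.0, 1.208]
force: [0.1, 0.2, 0.9]
width: -0.0
```

Call:
step_arm:
  deltas:
    - [[0, 0.7, -0.3, 0, 0, 0, 0], [0, 0, 0, 0, 0, 0, 0]]

```text
clock: 15.38
eef_pos: [383.7, 335.9, 46.4]
tool_rot: [-3.141, -0.0, 1.208]
force: [-0.2, 1.0, 1.3]
width: 0.1
```

Call:
step_arm:
  deltas:
    - [[0, 0.9, -0.35, 0, 0, 0, 0], [0, 0, 0, 0, 0, 0, 0]]

```text
clock: 15.55
eef_pos: [384.0, 335.9, 46.4]
tool_rot: [-3.14, -0.0, 1.209]
force: [-3.1, 1.1, 2.5]
width: -0.1
```

Call:
step_arm:
  deltas:
    - [[0, 0.9, -0.35, 0, 0, 0, 0], [0, 0, 0, 0, 0, 0, 0]]

```text
clock: 15.72
eef_pos: [384.2, 335.9, 46.4]
tool_rot: [-3.14, -0.0, 1.209]
force: [-6.2, 2.8, 3.1]
width: -0.1
```

Call:
step_arm:
  deltas:
    - [[0, -8, 3, 0, 0, 0, 0], [0, 0, 0, 35, 0, 0, 0], [0, 0, 0, 40, 0, 0, 0], [0, 4, -28, 10, 0, 0, 0], [0, 4, -28, 0, 0, 0, 0], [0, 4, -28, 0, 0, 0, 0], [0, 0, 0, 0, 0, 0, 0], [0, 0, 0, 0, 0, 0, 0]]

```text
clock: 16.38
eef_pos: [390.4, 251.7, 131.4]
tool_rot: [3.141, 0.001, 1.204]
force: [-0.3, 1.3, -0.2]
width: 0.1
```

```bash
python3 - <<'E'
from h import *
snap("wrist","12"); held("wrist12.npz",48,2.5)
from cell import ctrl
s=ctrl.read_state();print(s['eef_pos'],stopc(s['eef_pos'][None]),s['width'])
E
```

```text
-50 [-22.   21.1] 47.8
-40 [-21.9  20.7] 47.8
-30 [-22.4  21.2] 47.8
-20 [-22.2  20.8] 47.8
-10 [-22.6  21.2] 47.8
0 [-22.5  20.8] 47.7
10 [-22.3  21.2] 47.8
20 [-22.6  20.8] 47.7
30 [-21.8  21.1] 47.8
40 [-22.7  20.8] 47.7
50 [-21.9  21. ] 47.7
x [-57.1  53.1]
[390.29301195 253.60468305 131.46691623] [[-74.72336859  -1.50986253]] -0.032172817372855836
```

View pics/wrist12.png

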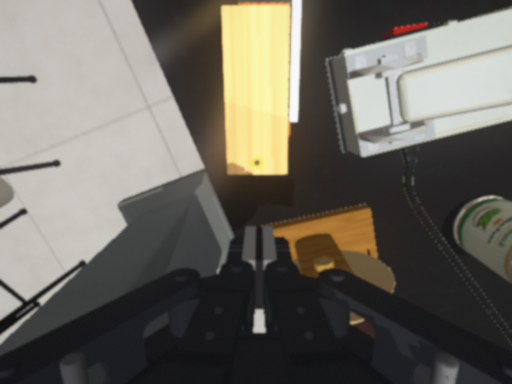

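Call:
step_arm:
  deltas:
    - [[0, 0, 0, -30, 0, 0, 0], [0, 0, 0, -30, 0, 0, 0], [0, 0, 0, -18, 0, 0, 0], [0, 0, 0, 0, 0, 0, 0], [0, 0, 0, 0, 0, 0, 0]]

```text
clock: 16.85
eef_pos: [389.0, 254.9, 52.7]
tool_rot: [-3.14, 0.001, 1.21]
force: [-0.6, -0.0, 1.3]
width: 0.0
```

Call:
step_arm:
  deltas:
    - [[0, 0.7, 1.9, 0, 0, 0, 0], [0, 0.7, 1.9, 0, 0, 0, 0], [0, 0.7, 1.9, 0, 0, 0, 0], [0, 0, 0, 0, 0, 0, 0]]

```text
clock: 17.18
eef_pos: [392.8, 260.7, 54.4]
tool_rot: [3.14, -0.003, 1.208]
force: [0.2, 0.1, -0.6]
width: -0.1
```

Call:
step_arm:
  deltas:
    - [[0, 0.4, 0.9, 0, 0, 0, 0], [0, 0, 0, 0, 0, 0, 0]]

```text
clock: 17.35
eef_pos: [392.6, 260.7, 53.8]
tool_rot: [3.141, -0.001, 1.208]
force: [0.0, -0.7, 0.1]
width: -0.3
```

Call:
step_arm:
  deltas:
    - [[0, 0.4, 0.9, 0, 0, 0, 0], [0, 0, 0, 0, 0, 0, 0]]

```text
clock: 17.52
eef_pos: [392.8, 261.4, 53.5]
tool_rot: [3.141, -0.0, 1.208]
force: [0.3, 0.5, 0.3]
width: -0.5
```

Call:
step_arm:
  deltas:
    - [[0, -1.1, -2.8, 0, 0, 0, 0], [0, 0, 0, -2.5, 0, 0, 0], [0, 0, 0, 0, 0, 0, 0]]

```text
clock: 17.77
eef_pos: [391.4, 258.1, 50.5]
tool_rot: [-3.141, 0.001, 1.207]
force: [-0.3, -0.8, -0.5]
width: -0.2
```

Call:
step_arm:
  deltas:
    - [[0, 0.7, 1.9, 0, 0, 0, 0], [0, 0.7, 1.9, 0, 0, 0, 0], [0, 0, 0, 0, 0, 0, 0]]

```text
clock: 18.02
eef_pos: [392.5, 261.7, 50.7]
tool_rot: [-3.141, 0.002, 1.208]
force: [-1.0, -2.4, 0.4]
width: 0.1
```

Call:
step_arm:
  deltas:
    - [[0, 0.4, 0.9, 0, 0, 0, 0], [0, 0, 0, 0, 0, 0, 0]]

```text
clock: 18.18
eef_pos: [392.5, 261.8, 50.7]
tool_rot: [-3.141, 0.003, 1.207]
force: [-2.1, -5.4, 1.4]
width: -0.3
```

Call:
step_arm:
  deltas:
    - [[0, 0.4, 0.9, 0, 0, 0, 0], [0, 0, 0, 0, 0, 0, 0]]

```text
clock: 18.35
eef_pos: [392.6, 261.8, 50.6]
tool_rot: [-3.141, 0.005, 1.207]
force: [-3.7, -6.9, 3.3]
width: -0.0
```

Call:
step_arm:
  deltas:
    - [[0, -2, -5, 0, 0, 0, 0], [0, 0, 0, 35, 0, 0, 0], [0, 0, 0, 40, 0, 0, 0], [0, 0, 0, 40, 0, 0, 0], [0, 0, 0, 30, 0, 0, 0], [0, 0, 0, 0, 0, 0, 0]]

```text
clock: 18.85
eef_pos: [395.4, 262.9, 201.7]
tool_rot: [3.134, -0.013, 1.208]
force: [-0.8, 0.7, 0.6]
width: 0.2
```

```bash
python3 - <<'E'
from h import *
snap("wrist","13"); held("wrist13.npz",48,2.5)
from cell import ctrl
s=ctrl.read_state();print(s['eef_pos'],stopc(s['eef_pos'][None]),s['width'])
E
```

```text
-50 [-21.6  21.3] 48.0
-40 [-21.6  21.1] 47.8
-30 [-22.2  20.9] 47.9
-20 [-22.   20.7] 47.8
-10 [-21.9  21.4] 47.8
0 [-21.7  21.2] 47.8
10 [-22.4  21. ] 47.9
20 [-22.3  20.8] 47.7
30 [-22.   20.5] 47.8
40 [-22.7  21.3] 47.8
50 [-21.7  21. ] 47.9
x [-54.1  54.9]
[394.39303726 261.70573246 199.28802159] [[-65.69457426  -2.46802854]] 0.0776108425171584
```

View pics/wrist13.png

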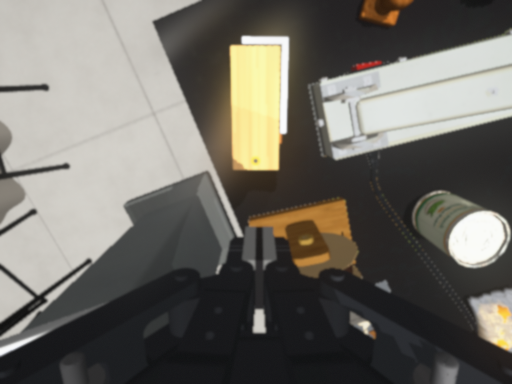

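Call:
step_arm:
  deltas:
    - [[0, 5, -36, 0, 0, 0, -0.1], [0, 5, -37, 0, 0, 0, -0.1], [0, 5, -37, 0, 0, 0, -0.1], [0, 5, -37, 0, 0, 0, -0.1], [0, 5, -37, 0, 0, 0, -0.1], [0, 5, -37, 0, 0, 0, -0.1], [0, 5, -37, 0, 0, 0, -0.1], [0, 5, -37, 0, 0, 0, -0.1], [0, 5, -37, 0, 0, 0, -0.1], [0, 5, -37, 0, 0, 0, -0.1]]

```text
clock: 19.73
eef_pos: [442.0, -111.5, 195.2]
tool_rot: [3.141, -0.001, 0.203]
force: [0.4, -0.1, 0.1]
width: 0.1
```

Call:
step_arm:
  deltas:
    - [[0, 15, -36, 0, 0, 0, -0.1], [0, 15, -37, 0, 0, 0, -0.078], [0, 15, -37, -20, 0, 0, 0], [0, 13, -24, -30, 0, 0, 0], [0, 0, 0, -40, 0, 0, 0], [0, 0, 0, -30, 0, 0, 0], [0, 0, 0, -15, 0, 0, 0], [0, 0, 0, 0, 0, 0, 0], [0, 0, 0, 0, 0, 0, 0]]

```text
clock: 20.48
eef_pos: [498.4, -240.9, 60.9]
tool_rot: [-3.141, 0.002, 0.03]
force: [-0.2, 0.0, 0.6]
width: -0.1
```

```bash
python3 - <<'E'
from h import *
snap("wrist","14"); tags("wrist14.npz")
from cell import ctrl
s=ctrl.read_state();print(s['eef_pos'],s['tool_rot'],s['qpos'])
E
```

```text
[  217    44    95   215 16844] z 38.8 [ 538.5 -239.4] [ 45.1 110.5] 89.3 x 483.1 593.7
[ 499.29636607 -241.32014516   62.20974286] [ 3.14126025e+00 -6.14663858e-04  3.02146327e-02] [ 0.41138416  0.75015538 -0.01821059  1.92295715  0.02762711  0.46801922
 -1.16716968]
```

View pics/wrist14.png

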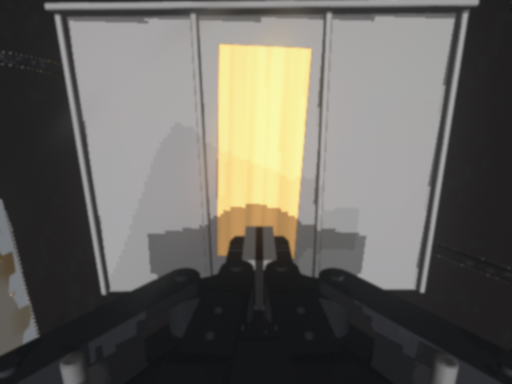

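Call:
step_arm:
  deltas:
    - [[0, 2, 1, -9, 0, 0, 0], [0, 0, 0, -4, 0, 0, 0], [0, 0, 0, 0, 0, 0, 0], [0, 0, 0, -1, 0, 0, 0], [0, 0, 0, 0, 0, 0, 0]]

```text
clock: 20.95
eef_pos: [501.0, -240.4, 48.5]
tool_rot: [3.141, -0.001, 0.03]
force: [-0.5, 0.3, -0.5]
width: 0.2
```

Call:
step_arm:
  deltas:
    - [[0, 0, 0, -1, 0, 0, 0], [0, 0, 0, 0, 0, 0, 0]]

```text
clock: 21.12
eef_pos: [500.9, -240.4, 47.4]
tool_rot: [3.141, -0.0, 0.03]
force: [0.6, -0.3, 0.3]
width: 0.3
```

Call:
step_arm:
  deltas:
    - [[0, 0, 0, -0.8, 0, 0, 0], [0, 0, 0, 0, 0, 0, 0], [0, -4, -0.1, 0, 0, 0, 0], [0, -5, -0.2, 0, 0, 0, 0], [0, -5, -0.2, 0, 0, 0, 0], [0, -5, -0.2, 0, 0, 0, 0], [0, -5, -0.2, 0, 0, 0, 0], [0, -5, -0.2, 0, 0, 0, 0], [0, -4, -0.1, 0, 0, 0, 0], [0, 0, 0, 0, 0, 0, 0]]

```text
clock: 21.95
eef_pos: [467.7, -242.1, 47.1]
tool_rot: [3.141, -0.002, 0.029]
force: [0.9, -0.0, 7.3]
width: -0.1
```

Call:
step_arm:
  deltas:
    - [[0, 0, 0, 10, 0, 0, 0], [0, 17, 0.6, 5, 0, 0, 0], [0, 17, 0.6, 0, 0, 0, 0], [0, 0, 0, -10, 0, 0, 0], [0, 0, 0, -3, 0, 0, 0], [0, 0, 0, 0, 0, 0, 0]]

```text
clock: 22.45
eef_pos: [499.8, -239.9, 47.4]
tool_rot: [-3.14, 0.003, 0.03]
force: [0.3, 0.7, -0.0]
width: 0.0
```

Call:
step_arm:
  deltas:
    - [[0, 0, 0, -1.5, 0, 0, 0], [0, 0, 0, 0, 0, 0, 0]]

```text
clock: 22.62
eef_pos: [499.7, -240.1, 47.1]
tool_rot: [-3.141, 0.003, 0.029]
force: [-1.4, 1.4, 5.6]
width: -0.2
```

Call:
step_arm:
  deltas:
    - [[0, -4, -0.1, 0, 0, 0, 0], [0, -5, -0.2, 0, 0, 0, 0], [0, -5, -0.2, 0, 0, 0, 0], [0, -5, -0.2, 0, 0, 0, 0], [0, -5, -0.2, 0, 0, 0, 0], [0, -5, -0.2, 0, 0, 0, 0], [0, -4, -0.1, 0, 0, 0, 0], [0, 0, 0, 0, 0, 0, 0]]

```text
clock: 23.28
eef_pos: [467.6, -241.8, 47.1]
tool_rot: [3.142, 0.001, 0.029]
force: [0.7, -1.0, 7.2]
width: 0.0
```

Call:
step_arm:
  deltas:
    - [[0, 0, 0, 10, 0, 0, 0], [0, 0, 0, 20, 0, 0, 0], [0.8, 0, 0, 25, 0, 0, 0], [0.8, -20, 0, 25, 0, 0, 0], [0.8, -17, 0, 0, 0, 0, 0], [0.8, 0, 0, 0, 0, 0, 0], [0.8, 0, 0, 0, 0, 0, 0]]

```text
clock: 23.87
eef_pos: [430.4, -241.5, 127.1]
tool_rot: [-3.141, 0.002, 0.029]
force: [1.0, 0.5, 0.3]
width: 60.5
```

```bash
python3 - <<'E'
from h import *
snap("wrist","15"); tags("wrist15.npz")
from cell import ctrl
s=ctrl.read_state();print(s['eef_pos'],s['tool_rot'],s['width'])
p,d,W=load("wrist15.npz")
for a in (425,435,445,470,490,510):
    q=W[(abs(W[...,2]-39)<2)&(abs(W[...,0]-a)<2)&(abs(W[...,1]+240)<32)]; print(a,np.percentile(q[:,1],[1,99]))
hsv=cv2.cvtColor(p,cv2.COLOR_RGB2HSV); z=W[...,2]
q=W[(hsv[...,1]<80)&(z>5)&(z<15)&(abs(W[...,0]-390)<30)&(abs(W[...,1]+265)<50)]; print(len(q),cv2.minAreaRect(q[:,:2].astype(np.float32)))
E
```

```text
[ 232   56   68  156 9407] z 38.8 [ 473.9 -242.8] [ 45.4 110.7] 89.5 x 418.5 529.4
[ 431.53108871 -241.40538616  126.77503649] [-3.14114581e+00  6.67479556e-04  2.94609870e-02] 67.37670057325343
425 [-263.20875628 -220.54185102]
435 [-263.42432847 -220.4608775 ]
445 [-263.54946386 -220.37241243]
470 [-264.43755395 -212.84530419]
490 [-271.07239555 -212.86610386]
510 [-270.26237853 -211.27112173]
1503 ((392.10198974609375, -268.50579833984375), (44.92747116088867, 30.819377899169922), 18.827037811279297)
```

View pics/wrist15.png

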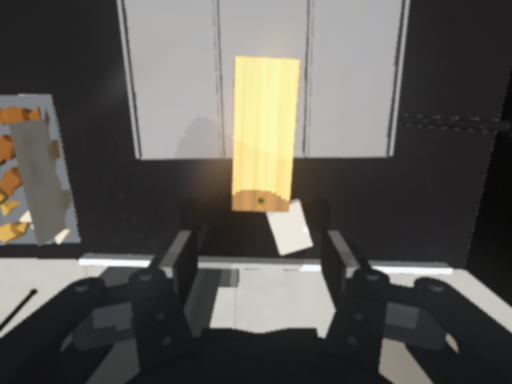

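Call:
step_arm:
  deltas:
    - [[0.8, 3, -0.5, -30, 0, 0, -0.03], [0.8, 0, 0, -30, 0, 0, 0], [0.8, 0, 0, -22, 0, 0, 0], [0.8, 0, 0, -10, 0, 0, 0], [0.8, 0, 0, 0, 0, 0, 0], [0.8, 0, 0, 0, 0, 0, 0]]

```text
clock: 24.42
eef_pos: [434.9, -241.7, 34.5]
tool_rot: [-3.141, 0.001, 0.0]
force: [-0.2, -0.2, 0.7]
width: 68.4
```

Call:
step_arm:
  deltas:
    - [[0.5, 0, 0, 0, 0, 0, 0], [0.3, 0, 0, 0, 0, 0, 0], [0, 0, 0, 0, 0, 0, 0], [0, 0, 0, 0, 0, 0, 0], [0, 0, 0, 0, 0, 0, 0], [0, 0, 0, 0, 0, 0, 0]]

```text
clock: 24.92
eef_pos: [435.7, -242.5, 35.8]
tool_rot: [3.141, -0.002, -0.0]
force: [-0.6, 0.4, 7.2]
width: 41.6
```

```bash
python3 - <<'E'
from h import *
snap("wrist","16"); tags("wrist16.npz")
E
```

```text
[  203    37   117   248 25378] z 39.4 [ 474.  -242.3] [ 46.  111.6] 89.1 x 418.4 529.9
```

View pics/wrist16.png

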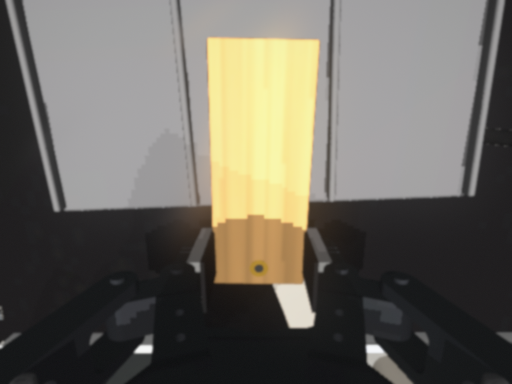

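Call:
step_arm:
  deltas:
    - [[0, 0, 0, 5, 0, 0, 0], [0, 0, 0, 15, 0, 0, 0], [0, 0, 0, 30, 0, 0, 0], [0, 0, 0, 35, 0, 0, 0], [0, 0, 0, 35, 0, 0, 0], [0, -10, 10, 35, 0, 0, 0], [0, -7, 22, 10, 0, 0, 0], [0, 0, 35, 0, 0, 0, 0.1], [0, 0, 35, 0, 0, 0, 0.1], [0, 0, 35, 0, 0, 0, 0.1]]

```text
clock: 25.8
eef_pos: [417.2, -104.0, 200.7]
tool_rot: [3.141, -0.001, 0.303]
force: [1.5, 0.5, -0.3]
width: 41.7
```

Call:
step_arm:
  deltas:
    - [[0, 0, 36, 0, 0, 0, 0.1], [0, 0, 36, 0, 0, 0, 0.1], [0, 0, 36, 0, 0, 0, 0.1], [0, 0, 36, 0, 0, 0, 0.1], [0, 0, 36, 0, 0, 0, 0.1], [0, 0, 36, 0, 0, 0, 0.1], [0, -8, 36, 0, 0, 0, 0.1], [0, -7, 36, 0, 0, 0, 0.1], [0, -7, 36, 0, 0, 0, 0.108], [0, -8, 36, 0, 0, 0, 0]]

```text
clock: 26.63
eef_pos: [387.1, 256.1, 200.1]
tool_rot: [3.142, 0.0, 1.212]
force: [1.3, 0.6, 0.3]
width: 41.4
```

Call:
step_arm:
  deltas:
    - [[0, 0, 5, -30, 0, 0, 0], [0, 0, 0, -30, 0, 0, 0], [0, 0, 0, -15, 0, 0, 0], [0, 0, 0, 0, 0, 0, 0], [0, 0, 0, 0, 0, 0, 0]]

```text
clock: 27.05
eef_pos: [387.2, 259.5, 124.7]
tool_rot: [-3.141, 0.002, 1.208]
force: [0.4, 0.7, 0.6]
width: 41.5
```

```bash
python3 - <<'E'
from h import *
from cell import ctrl
s=ctrl.read_state();print(s['eef_pos'],s['tool_rot'],stopc(s['eef_pos'][None]))
snap("wrist","17"); held("wrist17.npz",s['eef_pos'][2]+1,6)
for n in ("scene",): snap(n,"17")
p,d,W=load("scene17.npz"); crop(p,90,150,290,290,4,"pics/c6.png")
E
```

```text
[387.22359096 259.51290393 124.67035808] [-3.14069928e+00  1.86598853e-03  1.20804460e+00] [[-70.28903167   3.45653206]]
-50 [-18.2  24.7] 126.6
-40 [-18.4  24.5] 126.6
-30 [-18.4  24.2] 126.6
-20 [-18.7  24.2] 126.5
-10 [-18.8  23.9] 126.5
0 [-19.   23.9] 126.5
10 [-19.3  23.5] 126.4
20 [-19.3  23.3] 126.4
x [-74.6  22.8]
```

View pics/wrist17.png

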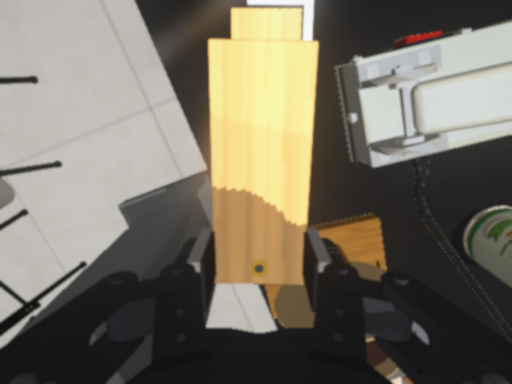

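View pics/c6.png

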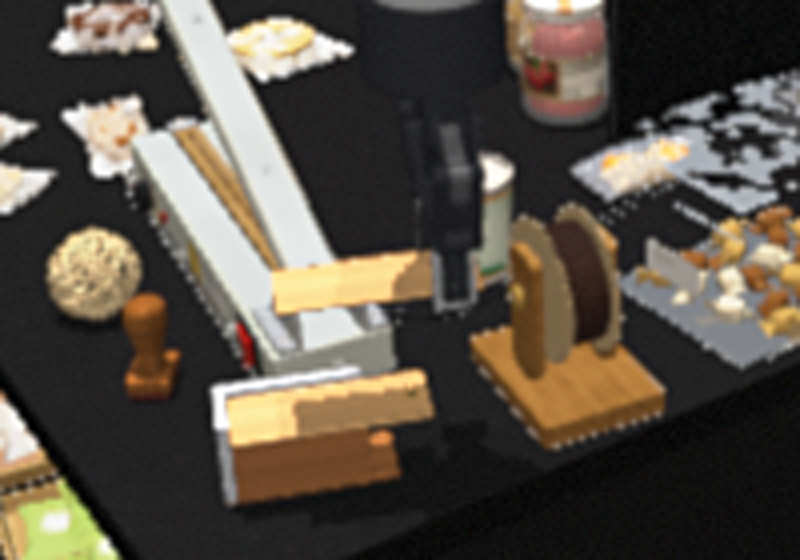

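Call:
step_arm:
  deltas:
    - [[0, 0, 0, -25, 0, 0, 0.015], [0, 0, 0, -25, 0, 0, 0], [0, 0, 0, -15, 0, 0, 0], [0, 0, 0, -5, 0, 0, 0], [0, 0, 0, 0, 0, 0, 0], [0, 0, 0, 0, 0, 0, 0]]

```text
clock: 27.65
eef_pos: [388.5, 260.4, 55.9]
tool_rot: [3.141, -0.001, 1.222]
force: [0.3, -0.5, -0.1]
width: 41.6
```

Call:
step_arm:
  deltas:
    - [[0, 0, 0, -3, 0, 0, 0], [0, 0, 0, 0, 0, 0, 0]]

```text
clock: 27.82
eef_pos: [388.5, 260.3, 52.7]
tool_rot: [3.141, -0.002, 1.222]
force: [0.3, 0.1, -0.0]
width: 41.4
```

Call:
step_arm:
  deltas:
    - [[0, 0, 0, -1.5, 0, 0, 0], [0, 0, 0, 0, 0, 0, 0]]

```text
clock: 27.98
eef_pos: [388.1, 260.1, 50.7]
tool_rot: [3.141, -0.001, 1.223]
force: [0.7, 0.4, 0.5]
width: 41.3
```

Call:
step_arm:
  deltas:
    - [[0, 0, 0, -1, 0, 0, 0], [0, 0, 0, 0, 0, 0, 0]]

```text
clock: 28.15
eef_pos: [387.8, 260.0, 49.4]
tool_rot: [3.142, -0.0, 1.223]
force: [-0.9, 0.2, -0.3]
width: 41.3
```

Call:
step_arm:
  deltas:
    - [[0, 0, 0, -1, 0, 0, 0], [0, 0, 0, 0, 0, 0, 0]]

```text
clock: 28.32
eef_pos: [387.8, 260.0, 48.3]
tool_rot: [3.142, -0.0, 1.223]
force: [-0.3, 0.6, 0.4]
width: 41.2
```

Call:
step_arm:
  deltas:
    - [[0, 0, 0, 0, 0, 0, 0], [0, 0, 0, 0, 0, 0, 0]]

```text
clock: 28.48
eef_pos: [387.8, 260.0, 48.4]
tool_rot: [3.142, -0.0, 1.223]
force: [-0.5, -0.2, -0.3]
width: 41.3
```

```bash
python3 - <<'E'
from h import *
from cell import ctrl
snap("wrist","18"); held("wrist18.npz",50,4)
snap("scene","18");p,d,W=load("scene18.npz"); crop(p,90,150,290,290,4,"pics/c7.png")
E
```

```text
-50 [-21.8  24.4] 50.6
-40 [-21.9  24.5] 50.6
-30 [-21.8  24.3] 50.7
-20 [-22.   24.4] 50.7
-10 [-22.6  24.2] 50.7
0 [-22.5  24.3] 50.9
10 [-22.6  24.4] 50.8
20 [-22.6  24.1] 50.8
30 [-22.6  20.8] 48.0
40 [-22.7  15. ] 47.6
x [-74.4  38.2]
```

View pics/c7.png

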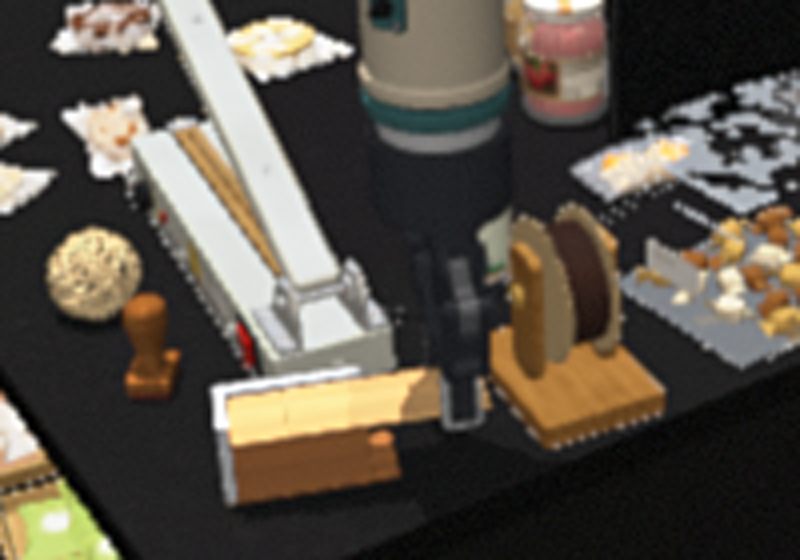

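Call:
step_arm:
  deltas:
    - [[0.65, 0, 0, 0, 0, 0, 0], [0.65, 0, 0, 0, 0, 0, 0], [0.65, 0, 0, 0, 0, 0, 0], [0.65, 0, 0, 10, 0, 0, 0], [0.6, 0, 0, 20, 0, 0, 0], [0.2, 4, 5, 10, 0, 0, -0.015], [0, 7, 18, 0, 0, 0, 0], [0, 7, 18, 0, 0, 0, 0], [0, 8, 18, 0, 0, 0, 0], [0, 0, 0, 0, 0, 0, 0]]

```text
clock: 29.42
eef_pos: [415.4, 323.9, 89.0]
tool_rot: [3.141, -0.007, 1.21]
force: [0.7, 1.3, 0.1]
width: -0.2
```

Call:
step_arm:
  deltas:
    - [[0, 0, 0, -14, 0, 0, 0], [0, 0, 0, -3, 0, 0, 0], [0, 0, 0, 0, 0, 0, 0], [0, 0, 0, 0, 0, 0, 0]]

```text
clock: 29.75
eef_pos: [413.4, 318.3, 71.3]
tool_rot: [-3.141, 0.001, 1.208]
force: [0.0, -0.1, 0.9]
width: 0.1
```

```bash
python3 - <<'E'
from h import *
from cell import ctrl
s=ctrl.read_state();print(s['eef_pos'],s['tool_rot'],stopc(s['eef_pos'][None]))
snap("wrist","19"); held("wrist19.npz",50.5,2.5)
E
```

```text
[413.36892854 318.25047202  71.26332926] [-3.14115732e+00  1.27464988e-03  1.20760706e+00] [[-6.09608704 -0.14158442]]
-20 [-20.9  24.2] 50.6
-10 [-21.8  24.5] 50.7
0 [-22.7  24.6] 50.7
10 [-21.9  23.9] 50.8
20 [-21.1  24.1] 50.7
30 [-22.6  20.1] 48.3
40 [-22.5  20.4] 48.4
50 [-22.9  20.4] 48.4
x [-68.9  55.1]
```

View pics/wrist19.png

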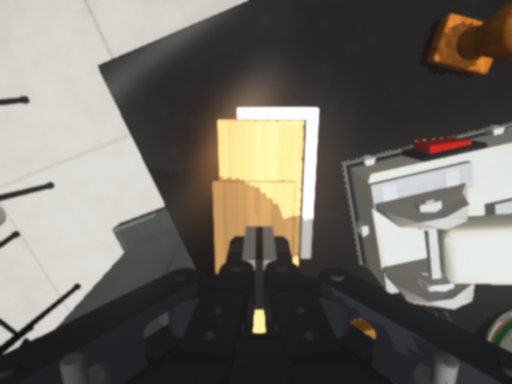

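Call:
step_arm:
  deltas:
    - [[0, 0, 0, -8, 0, 0, 0], [0, 0, 0, -3, 0, 0, 0], [0, 0, 0, 0, 0, 0, 0], [0, 0, 0, -0.8, 0, 0, 0], [0, 0, 0, 0, 0, 0, 0]]

```text
clock: 30.22
eef_pos: [413.8, 319.0, 59.5]
tool_rot: [-3.142, 0.0, 1.208]
force: [0.4, 0.1, 0.4]
width: 0.1
```

Call:
step_arm:
  deltas:
    - [[0, 0, 0, -0.8, 0, 0, 0], [0, 0, 0, 0, 0, 0, 0]]

```text
clock: 30.38
eef_pos: [413.9, 319.1, 59.1]
tool_rot: [3.141, -0.0, 1.208]
force: [-1.0, 0.2, 3.5]
width: -0.2
```

Call:
step_arm:
  deltas:
    - [[0, 1.8, 3.9, 0, 0, 0, 0], [0, 1.8, 3.9, 0, 0, 0, 0], [0, 1.8, 3.9, 0, 0, 0, 0], [0, 1.8, 3.9, 0, 0, 0, 0], [0, 1.8, 3.9, 0, 0, 0, 0], [0, 1.8, 3.9, 0, 0, 0, 0], [0, 0, 0, 0, 0, 0, 0]]

```text
clock: 30.97
eef_pos: [425.1, 343.2, 59.1]
tool_rot: [3.141, -0.001, 1.208]
force: [-0.5, -1.3, 4.9]
width: -0.2
```

Call:
step_arm:
  deltas:
    - [[0, 0, 0, 10, 0, 0, 0], [0, 0, 0, 30, 0, 0, 0], [0, -9, 0, 20, 0, 0, 0], [0, -15, -7, 0, 0, 0, 0], [0, -15, -7, 0, 0, 0, 0], [0, 0, 0, 0, 0, 0, 0], [0, 0, 0, 0, 0, 0, 0]]

```text
clock: 31.55
eef_pos: [385.4, 328.5, 119.5]
tool_rot: [3.141, -0.001, 1.209]
force: [0.7, 0.4, -0.6]
width: -0.0
```

```bash
python3 - <<'E'
from h import *
from cell import ctrl
s=ctrl.read_state();print(s['eef_pos'],s['tool_rot'],stopc(s['eef_pos'][None]))
snap("wrist","20"); held("wrist20.npz",50.5,2.5)
E
```

```text
[385.41405859 328.4781128  119.45924877] [ 3.14124670e+00 -7.33790007e-04  1.20853430e+00] [[-6.45508464 29.62333639]]
-50 [-21.2   4.2] 50.9
-40 [-21.2   6.7] 50.8
-30 [-20.3  17.8] 50.9
-20 [-20.5  22.9] 50.8
-10 [-22.6  23. ] 50.8
0 [-22.5  22.4] 50.8
10 [-21.7  22.5] 50.9
20 [-22.1  22.6] 50.8
30 [-22.7  22.7] 50.8
40 [-22.4  22.2] 50.7
50 [-21.9  21.7] 49.9
x [-58.7  54.1]
```

View pics/wrist20.png

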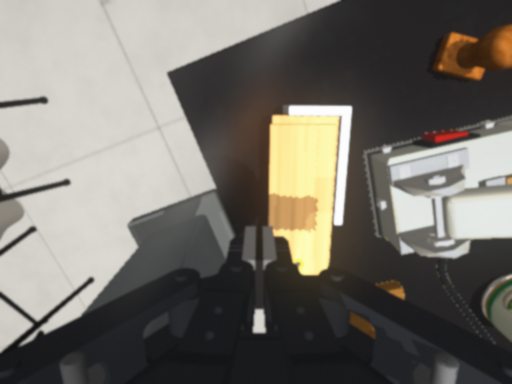

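Call:
step_arm:
  deltas:
    - [[0, -12.2, 10, 0, 0, 0, 0], [0, 0, 0, -25, 0, 0, 0], [0, 0, 0, -25, 0, 0, 0], [0, 0, 0, -18, 0, 0, 0], [0, 0, 0, -3, 0, 0, 0], [0, 0, 0, 0, 0, 0, 0], [0, 2.8, -1.1, 0, 0, 0, 0], [0, 2.8, -1.1, 0, 0, 0, 0], [0, 0, 0, 0, 0, 0, 0], [0, 0, 0, 0, 0, 0, 0]]

```text
clock: 32.43
eef_pos: [380.0, 336.4, 48.7]
tool_rot: [3.141, -0.002, 1.207]
force: [0.4, 0.8, 0.1]
width: -0.0
```

Call:
step_arm:
  deltas:
    - [[0, 1.9, -0.7, 0, 0, 0, 0], [0, 1.4, -0.5, 0, 0, 0, 0], [0, 0, 0, 0, 0, 0, 0]]

```text
clock: 32.68
eef_pos: [382.7, 335.0, 48.1]
tool_rot: [3.141, -0.001, 1.207]
force: [0.3, 0.4, 0.4]
width: -0.3
```

Call:
step_arm:
  deltas:
    - [[0, 0.9, -0.35, 0, 0, 0, 0], [0, 0, 0, 0, 0, 0, 0]]

```text
clock: 32.85
eef_pos: [382.8, 334.9, 47.9]
tool_rot: [-3.141, -0.0, 1.208]
force: [-2.0, 0.6, 1.3]
width: -0.1
```

Call:
step_arm:
  deltas:
    - [[0, 0.9, -0.35, 0, 0, 0, 0], [0, 0, 0, 0, 0, 0, 0]]

```text
clock: 33.02
eef_pos: [383.0, 334.8, 47.8]
tool_rot: [-3.14, -0.0, 1.209]
force: [-3.5, 1.3, 3.5]
width: -0.4
```

Call:
step_arm:
  deltas:
    - [[0, 0.9, -0.35, 0, 0, 0, 0], [0, 0, 0, 0, 0, 0, 0]]

```text
clock: 33.18
eef_pos: [383.2, 334.8, 47.8]
tool_rot: [-3.139, 0.0, 1.209]
force: [-6.3, 2.7, 3.4]
width: -0.0
```

Call:
step_arm:
  deltas:
    - [[0, 0.9, -0.35, 0, 0, 0, 0], [0, 0, 0, 0, 0, 0, 0]]

```text
clock: 33.35
eef_pos: [383.3, 334.7, 47.8]
tool_rot: [-3.138, 0.0, 1.21]
force: [-8.4, 2.8, 4.0]
width: 0.0
```

Call:
step_arm:
  deltas:
    - [[0, -10, 4, 0, 0, 0, 0], [0, 0, 0, 35, 0, 0, 0], [0, 0, 0, 40, 0, 0, 0], [0, 4, -28, 10, 0, 0, 0], [0, 4, -28, 0, 0, 0, 0], [0, 4, -28, 0, 0, 0, 0], [0, 0, 0, 0, 0, 0, 0], [0, 0, 0, 0, 0, 0, 0]]

```text
clock: 34.02
eef_pos: [388.6, 251.5, 132.9]
tool_rot: [3.14, 0.001, 1.204]
force: [-0.6, 0.4, 1.3]
width: -0.0
```

```bash
python3 - <<'E'
from h import *
from cell import ctrl
s=ctrl.read_state();print(s['eef_pos'],s['tool_rot'],stopc(s['eef_pos'][None]))
snap("wrist","21"); held("wrist21.npz",50.5,2.5)
E
```

```text
[388.60615368 251.49435125 132.85044085] [3.14046000e+00 1.04062547e-03 1.20381316e+00] [[-77.29498387  -0.68174057]]
-50 [-21.8  21. ] 50.8
-40 [-22.3  20.8] 50.7
-30 [-22.   21.1] 50.9
-20 [-22.5  20.8] 50.8
-10 [-22.2  21.1] 50.8
0 [-22.6  20.9] 50.8
10 [-22.5  20.6] 50.7
20 [-22.5  20.9] 50.9
30 [-22.5  20.5] 50.8
40 [-22.8  20.8] 50.8
50 [-22.8  20.2] 49.9
x [-59.8  53.6]
```

View pics/wrist21.png

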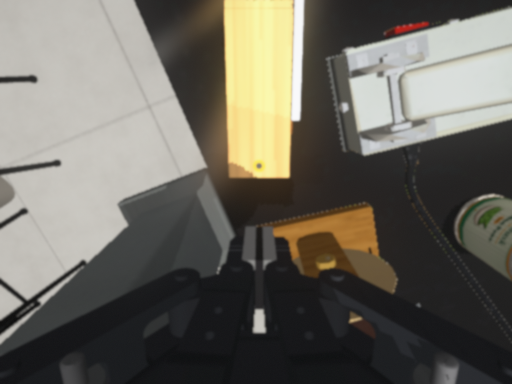

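Call:
step_arm:
  deltas:
    - [[0, 0, 0, -30, 0, 0, 0], [0, 0, 0, -30, 0, 0, 0], [0, 0, 0, -20, 0, 0, 0], [0, 0, 0, -3, 0, 0, 0], [0, 0, 0, 0, 0, 0, 0], [0, 0, 0, 0, 0, 0, 0]]

```text
clock: 34.57
eef_pos: [387.9, 254.8, 50.2]
tool_rot: [3.141, -0.001, 1.209]
force: [0.4, -0.0, 1.3]
width: 0.2
```

Call:
step_arm:
  deltas:
    - [[0, 0.7, 1.9, 0, 0, 0, 0], [0, 0.7, 1.9, 0, 0, 0, 0], [0, 0.7, 1.9, 0, 0, 0, 0], [0, 0, 0, 0, 0, 0, 0]]

```text
clock: 34.9
eef_pos: [390.7, 260.2, 50.6]
tool_rot: [3.141, -0.002, 1.208]
force: [0.4, 0.8, -0.2]
width: 0.3
```

Call:
step_arm:
  deltas:
    - [[0, 0.4, 0.9, 0, 0, 0, 0], [0, 0, 0, 0, 0, 0, 0]]

```text
clock: 35.07
eef_pos: [390.7, 260.4, 50.1]
tool_rot: [3.141, -0.001, 1.208]
force: [-0.2, 0.1, 0.0]
width: 0.4
```

Call:
step_arm:
  deltas:
    - [[0, 0.4, 0.9, 0, 0, 0, 0], [0, 0, 0, 0, 0, 0, 0]]

```text
clock: 35.23
eef_pos: [390.9, 261.1, 49.8]
tool_rot: [3.142, -0.0, 1.208]
force: [0.1, 0.5, -0.6]
width: -0.0
```

Call:
step_arm:
  deltas:
    - [[0, 0.4, 0.9, 0, 0, 0, 0], [0, 0, 0, 0, 0, 0, 0]]

```text
clock: 35.4
eef_pos: [391.2, 262.0, 49.8]
tool_rot: [-3.142, 0.0, 1.208]
force: [0.1, -0.3, 0.7]
width: 0.0
```

Call:
step_arm:
  deltas:
    - [[0, 0.4, 0.9, 0, 0, 0, 0], [0, 0, 0, 0, 0, 0, 0]]

```text
clock: 35.57
eef_pos: [391.2, 262.1, 49.7]
tool_rot: [-3.141, 0.002, 1.208]
force: [-1.9, -1.3, 0.8]
width: 0.1
```

Call:
step_arm:
  deltas:
    - [[0, 0.4, 0.9, 0, 0, 0, 0], [0, 0, 0, 0, 0, 0, 0]]

```text
clock: 35.73
eef_pos: [391.2, 262.2, 49.6]
tool_rot: [-3.141, 0.003, 1.207]
force: [-2.7, -3.3, 2.2]
width: -0.2
```

Call:
step_arm:
  deltas:
    - [[0, 0.4, 0.9, 0, 0, 0, 0], [0, 0, 0, 0, 0, 0, 0]]

```text
clock: 35.9
eef_pos: [391.2, 262.3, 49.6]
tool_rot: [-3.141, 0.005, 1.207]
force: [-2.1, -6.3, 2.8]
width: -0.0
```

Call:
step_arm:
  deltas:
    - [[0, -3, -7, 0, 0, 0, 0], [0, 0, 0, 35, 0, 0, 0], [0, 0, 0, 40, 0, 0, 0], [0, 0, 0, 40, 0, 0, 0], [0, 0, 0, 30, 0, 0, 0], [0, 0, 0, 0, 0, 0, 0], [0, 0, 0, 0, 0, 0, 0]]

```text
clock: 36.48
eef_pos: [391.1, 259.0, 196.8]
tool_rot: [3.138, -0.006, 1.208]
force: [0.1, 0.6, -0.1]
width: 0.2
```

```bash
python3 - <<'E'
from h import *
from cell import ctrl
s=ctrl.read_state();print(s['eef_pos'],s['tool_rot'],stopc(s['eef_pos'][None]))
snap("wrist","22"); held("wrist22.npz",50.5,2.5)
E
```

```text
[391.0651978  259.02247218 196.78050796] [ 3.13792784 -0.00598075  1.20755726] [[-69.3841927   -0.30906655]]
-50 [-22.2  21. ] 51.0
-40 [-22.2  20.8] 50.8
-30 [-22.   20.6] 50.9
-20 [-22.2  21.4] 50.8
-10 [-22.5  21.2] 50.7
0 [-22.3  21. ] 50.8
10 [-22.   20.8] 50.8
20 [-21.8  20.5] 50.8
30 [-22.4  21.2] 50.9
40 [-22.1  21. ] 50.9
50 [-22.2  20.8] 50.9
x [-54.8  54.9]
```

View pics/wrist22.png

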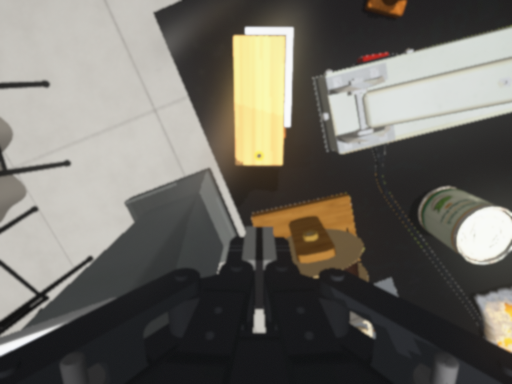

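Call:
step_arm:
  deltas:
    - [[0, 8, -36, 0, 0, 0, -0.1], [0, 8, -36, 0, 0, 0, -0.1], [0, 8, -36, 0, 0, 0, -0.1], [0, 6, -36, 0, 0, 0, -0.1], [0, 0, -36, 0, 0, 0, -0.1], [0.3, 0, -36, 0, 0, 0, -0.1], [0.6, 0, -36, 0, 0, 0, -0.1], [0.6, 0, -36, 0, 0, 0, -0.1], [0.6, 0, -36, 0, 0, 0, -0.08], [0.6, 0, -36, 0, 0, 0, 0]]

```text
clock: 37.37
eef_pos: [418.5, -103.8, 193.5]
tool_rot: [-3.141, 0.002, 0.325]
force: [1.3, -1.4, 0.2]
width: 51.1
```

Call:
step_arm:
  deltas:
    - [[0.6, 0, -36, 0, 0, 0, 0], [0.6, -8, -36, 0, 0, 0, 0], [0.6, -10, -36, 0, 0, 0, 0], [0.6, -8, -30, 0, 0, 0, 0], [0.6, 0, 0, 0, 0, 0, 0], [0.6, 0, 0, 0, 0, 0, 0]]

```text
clock: 37.87
eef_pos: [392.0, -241.9, 193.3]
tool_rot: [-3.14, 0.002, 0.323]
force: [-0.2, -0.0, -0.4]
width: 51.0
```

```bash
cat >> h.py <<'E'
def lab(f):
    p,d,W=load(f); z=W[...,2]; hsv=cv2.cvtColor(p,cv2.COLOR_RGB2HSV)
    m=((hsv[...,1]<80)&(hsv[...,2]>100)&(z>5)&(z<15)&(W[...,0]>363)&(W[...,0]<450)&(abs(W[...,1]+265)<90)).astype(np.uint8)
    n,l,st,c=cv2.connectedComponentsWithStats(m)
    for k in range(1,n):
        if st[k,4]>150:
            q=W[l==k]; print(st[k],q.mean(0),cv2.minAreaRect(q[:,:2].astype(np.float32)))
E
python3 - <<'E'
from h import *
from cell import ctrl
s=ctrl.read_state();print(s['eef_pos'],s['tool_rot'],s['width'])
snap("wrist","23"); lab("wrist23.npz")
E
```

```text
[ 392.03549545 -241.85491905  193.32191447] [-3.14035251e+00  1.79628430e-03  3.23258430e-01] 51.04706051980943
[ 269  157   30   42 1181] [ 392.90067825 -268.13159166    9.25586441] ((392.042724609375, -268.59368896484375), (44.80933380126953, 30.731184005737305), 18.702381134033203)
```

View pics/wrist23.png

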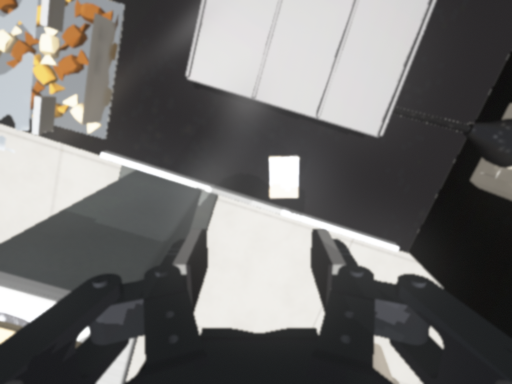

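Call:
step_arm:
  deltas:
    - [[0.6, 0, -14, -30, 0, 0, 0], [0.6, 0, -12.7, -35, 0, 0, 0], [0.6, 0, 0, -35, 0, 0, 0], [0.6, 0, 0, -35, 0, 0, 0], [0.6, 0, 0, -20, 0, 0, 0], [0.6, 0, 0, 0, 0, 0, 0], [0.6, 0, 0, 0, 0, 0, 0]]

```text
clock: 38.5
eef_pos: [393.3, -264.9, 38.8]
tool_rot: [-3.139, 0.002, 0.331]
force: [-0.5, -0.4, 0.8]
width: 51.3
```

```bash
python3 - <<'E'
from h import *
from cell import ctrl
s=ctrl.read_state();print(s['eef_pos'],s['tool_rot'],s['width'])
snap("wrist","24"); lab("wrist24.npz")
E
```

```text
[ 393.27057009 -264.89285762   38.8389348 ] [-3.13864343e+00  1.59401220e-03  3.30768582e-01] 51.338231884401615
[ 238  192   56   74 3829] [ 393.58957905 -268.17127991    9.17360485] ((392.21173095703125, -268.7352600097656), (45.09229278564453, 31.15059471130371), 19.102521896362305)
```

View pics/wrist24.png

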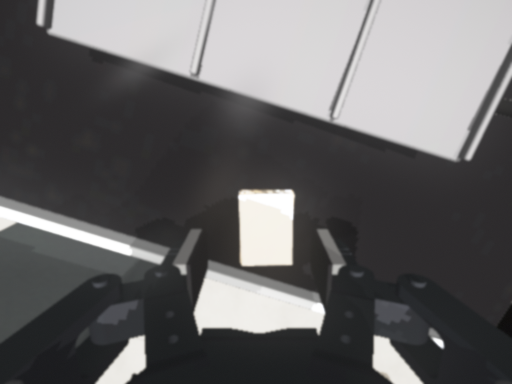

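Call:
step_arm:
  deltas:
    - [[0.6, -1, -3.5, -12, 0, 0, 0], [0.6, 0, 0, -12, 0, 0, 0], [0.6, 0, 0, -3, 0, 0, 0], [0.6, 0, 0, 0, 0, 0, 0], [0.6, 0, 0, 0, 0, 0, 0]]

```text
clock: 38.97
eef_pos: [393.4, -270.9, 14.3]
tool_rot: [3.14, -0.002, 0.328]
force: [0.6, 0.0, 0.1]
width: 51.0
```

Call:
step_arm:
  deltas:
    - [[0.4, 0, 0, 0, 0, 0, 0], [0.2, 0, 0, 0, 0, 0, 0], [0.1, 0, 0, 0, 0, 0, 0], [0, 0, 0, 0, 0, 0, 0], [0, 0, 0, 0, 0, 0, 0], [0, 0, 0, 0, 0, 0, 0]]

```text
clock: 39.47
eef_pos: [393.2, -270.9, 14.3]
tool_rot: [3.14, -0.001, 0.328]
force: [-0.5, 0.9, 10.4]
width: 27.8
```

```bash
python3 - <<'E'
from h import *
from cell import ctrl
s=ctrl.read_state();print(s['eef_pos'],s['tool_rot'],s['width'])
snap("wrist","25"); lab("wrist25.npz")
E
```

```text
[ 393.18905904 -270.90078156   14.33310948] [ 3.13953258e+00 -1.10187535e-03  3.27985639e-01] 27.808064847431815
[ 215  202   87   85 5075] [ 394.5634146  -269.64297518    9.28181133] ((392.75006103515625, -270.3247985839844), (45.522491455078125, 40.865745544433594), 18.867074966430664)
```

View pics/wrist25.png

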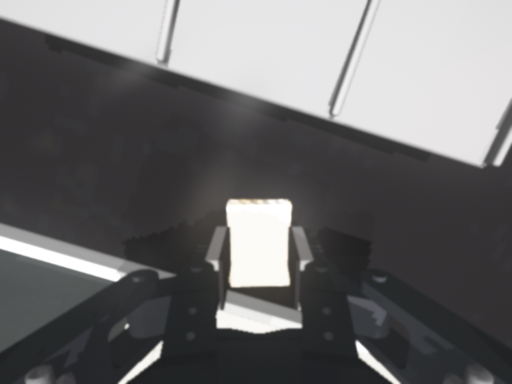

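Call:
step_arm:
  deltas:
    - [[0, 0, 0, 5, 0, 0, 0], [0, 0, 0, 15, 0, 0, 0], [0, 0, 0, 30, 0, 0, 0], [0, 0, 0, 35, 0, 0, 0], [0, 10, 0, 38, 0, 0, 0], [0, 10, 12, 38, 0, 0, 0], [0, 10, 28, 25, 0, 0, 0], [0, 0, 36, 0, 0, 0, 0], [0, 0, 36, 0, 0, 0, 0], [0, 0, 36, 0, 0, 0, 0]]

```text
clock: 40.35
eef_pos: [422.4, -121.2, 200.1]
tool_rot: [3.14, -0.002, 0.327]
force: [0.7, 0.8, -0.9]
width: 27.9
```

Call:
step_arm:
  deltas:
    - [[0, 0, 36, 0, 0, 0, 0.08], [0, 0, 37, 0, 0, 0, 0.1], [0, 0, 37, 0, 0, 0, 0.1], [0, 0, 37, 0, 0, 0, 0.1], [0, 0, 37, 0, 0, 0, 0.1], [0, 0, 37, 0, 0, 0, 0.1], [0, 0, 37, 0, 0, 0, 0.1], [0, 0, 37, 0, 0, 0, 0.1], [0, 0, 37, 0, 0, 0, 0.1], [0, 0, 37, 0, 0, 0, 0]]

```text
clock: 41.18
eef_pos: [421.8, 248.0, 199.3]
tool_rot: [3.142, 0.0, 1.212]
force: [1.0, 0.5, -0.7]
width: 28.2
```

Call:
step_arm:
  deltas:
    - [[0, -3, 35, 0, 0, 0, 0], [0, -3, 38, 0, 0, 0, 0], [0, 0, 0, -30, 0, 0, 0], [0, 0, 0, -30, 0, 0, 0], [0, 0, 0, -30, 0, 0, 0], [0, 0, 0, 0, 0, 0, 0], [0, 0, 0, 0, 0, 0, 0]]

```text
clock: 41.77
eef_pos: [415.4, 318.8, 108.4]
tool_rot: [-3.14, 0.003, 1.208]
force: [0.2, 0.5, 0.2]
width: 27.9
```

```bash
python3 - <<'E'
from h import *
from cell import ctrl
s=ctrl.read_state();T=s['eef_pos'];print(T,s['tool_rot'],s['width'],stopc(T[None]))
snap("wrist","26")
p,d,W=load("wrist26.npz"); z=W[...,2]; L=stopc(W); hsv=cv2.cvtColor(p,cv2.COLOR_RGB2HSV)
for u,v in [(258,215),(258,240),(258,265),(258,280)]: print(W[v,u],L[v,u],hsv[v,u])
m=(hsv[...,1]<90)&(z>T[2]-8)&(z<T[2]+2)&(abs(L[...,0])<40)&(abs(L[...,1])<13)
q=L[m];print(len(q),np.median(z[m]),np.percentile(q,[1,99],axis=0))
held("wrist26.npz",50.5,2)
E
```

```text
[415.43736729 318.78202763 108.44004449] [-3.14017883e+00  2.94767696e-03  1.20847921e+00] 27.894970878005633 [[-4.86506332 -1.88674081]]
[421.32842197 335.19874851 104.02287256] [12.57373784 -1.56820664] [ 19  19 231]
[416.65409532 322.83085941 103.76203119] [-0.6479732  -1.58738008] [ 19  19 230]
[411.62964375 309.54151577 103.00680808] [-14.85541535  -1.60623383] [ 19  19 229]
[408.59794266 301.51699842 103.11425151] [-23.43352173  -1.61969232] [ 19  19 228]
4300 103.27035985622236 [[-26.19565795 -12.73616202]
 [ 17.37658511  12.44380169]]
10 [-22.3  20.7] 50.8
20 [-22.4  21. ] 50.8
30 [-22.8  20.8] 50.8
40 [-22.5  20.9] 50.7
50 [-22.8  20.7] 50.7
x [-11.1  54.8]
```

View pics/wrist26.png

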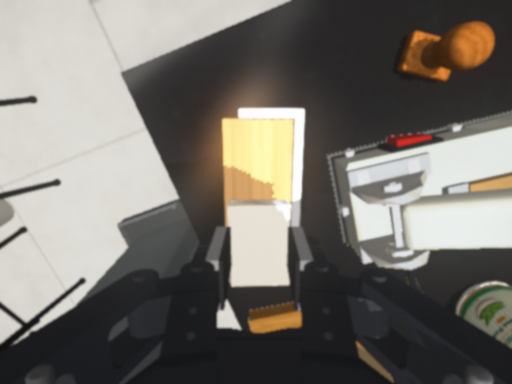

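Call:
step_arm:
  deltas:
    - [[0, 0.6, 4.5, -15, 0, 0, 0], [0, 0, 0, -15, 0, 0, 0], [0, 0, 0, -5, 0, 0, 0], [0, 0, 0, 0, 0, 0, 0], [0, 0, 0, 0, 0, 0, 0]]

```text
clock: 42.23
eef_pos: [417.7, 324.3, 75.2]
tool_rot: [3.141, -0.002, 1.208]
force: [-0.3, -0.2, -0.4]
width: 27.8
```

```bash
python3 - <<'E'
from h import *
from cell import ctrl
s=ctrl.read_state();T=s['eef_pos'];print(T,s['tool_rot'],s['width'],stopc(T[None]))
snap("wrist","27")
p,d,W=load("wrist27.npz"); z=W[...,2]; L=stopc(W); hsv=cv2.cvtColor(p,cv2.COLOR_RGB2HSV)
m=(hsv[...,1]<90)&(z>T[2]-9)&(z<T[2]+2)&(abs(L[...,0])<40)&(abs(L[...,1])<13)
q=L[m];print(len(q),np.median(z[m]),np.percentile(q,[1,99],axis=0))
E
```

```text
[417.67189322 324.34409252  75.23792125] [ 3.14065243e+00 -1.53393397e-03  1.20752625e+00] 27.75056374515526 [[ 1.1279669  -2.00189639]]
4322 70.01628039693495 [[-20.24399166 -12.76229618]
 [ 23.29892019  12.40352556]]
```

Call:
step_arm:
  deltas:
    - [[0, -1.7, -0.9, -5, 0, 0, 0], [0, 0, 0, -2, 0, 0, 0], [0, 0, 0, 0, 0, 0, 0]]

```text
clock: 42.53
eef_pos: [415.2, 322.7, 66.8]
tool_rot: [-3.141, 0.001, 1.208]
force: [-0.6, -0.2, -0.7]
width: 28.0
```

Call:
step_arm:
  deltas:
    - [[0, 0, 0, -1, 0, 0, 0], [0, 0, 0, 0, 0, 0, 0]]

```text
clock: 42.7
eef_pos: [415.3, 323.0, 65.8]
tool_rot: [-3.141, 0.0, 1.208]
force: [-0.1, 0.5, -0.8]
width: 28.1
```

Call:
step_arm:
  deltas:
    - [[0, 0, 0, -1, 0, 0, 0], [0, 0, 0, 0, 0, 0, 0]]

```text
clock: 42.87
eef_pos: [415.4, 323.1, 65.4]
tool_rot: [3.141, -0.0, 1.208]
force: [-0.8, -0.7, 4.2]
width: 28.0
```

Contact; open gently and rise.

Call:
step_arm:
  deltas:
    - [[0.4, 0, 0, 0, 0, 0, 0], [0.45, 0, 0, 0, 0, 0, 0], [0.5, 0, 0, 0, 0, 0, 0], [0.5, 0, 0, 0, 0, 0, 0], [0.5, 0, 0, 5, 0, 0, 0], [0.5, 0, 0, 20, 0, 0, 0], [0.5, 0, 0, 35, 0, 0, 0], [0.5, 0, -20, 35, 0, 0, 0], [0.5, 0, -30, 20, 0, 0, 0], [0.5, 0, 0, 0, 0, 0, 0]]

```text
clock: 43.7
eef_pos: [417.3, 268.3, 183.2]
tool_rot: [3.136, 0.001, 1.203]
force: [-0.5, -1.2, -0.4]
width: 43.0
```

```bash
python3 - <<'E'
from h import *
from cell import ctrl
s=ctrl.read_state();T=s['eef_pos'];print(T,s['tool_rot'],s['width'],stopc(T[None]))
snap("wrist","28")
p,d,W=load("wrist28.npz"); z=W[...,2]; L=stopc(W); hsv=cv2.cvtColor(p,cv2.COLOR_RGB2HSV)
m=(z>57)&(z<65)&(abs(L[...,0])<40)&(abs(L[...,1])<30)
q=L[m];print(len(q),np.median(z[m]),cv2.minAreaRect(q.astype(np.float32)),np.percentile(z[m],[5,95]))
held("wrist28.npz",50.5,2)
snap("scene","28"); snap("side","28")
p,d,W=load("scene28.npz"); crop(p,60,120,420,290,2.2,"pics/c8.png")
E
```

```text
[417.28241353 268.25171657 183.18913122] [3.13635990e+00 1.06151141e-03 1.20259780e+00] 43.02435266150158 [[-51.4514717  -21.54438782]]
2013 60.298031032208755 ((-1.1792774200439453, 0.038275718688964844), (30.805307388305664, 43.81706237792969), 89.78475952148438) [59.09465606 61.43546966]
-50 [-21.7  21.1] 50.8
-40 [-21.7  20.9] 50.8
-30 [-21.7  20.3] 50.9
-20 [-22.5  20.8] 50.9
-10 [-21.8  21.2] 50.7
0 [-21.9  20.7] 50.6
10 [-21.9  21.3] 50.9
20 [-22.   20.6] 50.8
30 [-22.   20.9] 50.7
40 [-22.   20.5] 50.7
50 [-22.1  20.7] 50.8
x [-54.4  54.9]
```

View pics/wrist28.png

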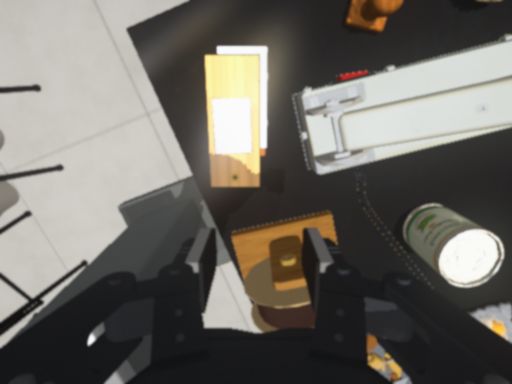

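View pics/c8.png

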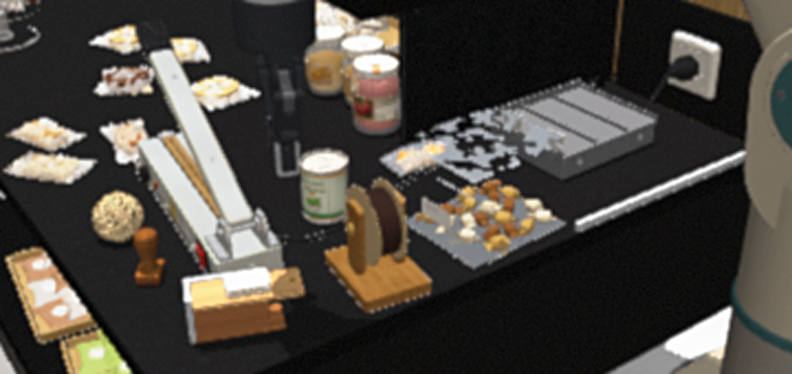

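```bash
python3 - <<'E'
from h import *
p,d,W=load("wrist28.npz"); z=W[...,2]; L=stopc(W)
m=(z>57)&(z<65)&(abs(L[...,0]+1)<20)&(abs(L[...,1])<14)
A=np.c_[L[m],np.ones(m.sum())]; print(np.linalg.lstsq(A,z[m],rcond=None)[0])
def ch(f,pts):
    p0,d0,W0=load(f+"0.npz");p1,d1,W1=load(f+"28.npz")
    for n,(u,v) in pts.items():
        a=p0[v-8:v+8,u-8:u+8].astype(float);b=p1[v-8:v+8,u-8:u+8]; print(f,n,abs(a-b).mean().round(1),W0[v,u].round(0),W1[v,u].round(0))
ch("scene",dict(ball=(113,217),stamp=(126,236),tin=(207,205),bar=(250,190)))
ch("side",dict(ball=(180,270),stamp=(220,275),tin=(233,213),bar=(233,190)))
E
```

```text
[-4.03130748e-03 -2.74126836e-03  6.03201190e+01]
scene ball 2.3 [644. 370.  42.] [649. 368.  39.]
scene stamp 1.6 [553. 374.  34.] [555. 373.  34.]
scene tin 2.1 [549. 152.  48.] [545. 154.  51.]
scene bar 2.2 [591. -19.  23.] [589. -17.  25.]
side ball 0.9 [675. 349.   8.] [675. 350.   9.]
side stamp 1.3 [558. 379.  37.] [559. 377.  35.]
side tin 0.7 [564. 163.  71.] [562. 169.  75.]
side bar 1.0 [599. -19.  25.] [598. -18.  26.]
```

All flat and in place, the bystanders show no change, and the arm is clear of everything. I'm handing in now.

```bash
python3 - <<'E'
from cell import ctrl
print(ctrl.finish_job())
E
```

```text
the job is handed in; nothing more can be done
None
```

The job is handed in: both gift tags are squared up in the stop with the labels on top, finished at about 44 s of the 210 s allowed. Only two tags were there, `tag_0` and `tag_1`; the right lane was empty.

- **Tags:** I dragged each one out over the tray's front, gripped it, laid it lengthwise in the stop and pushed it against the right and back fences until I felt 6–8 N of contact. In the last picture the pile measures x -54.4 to +54.9 and y -22 to +21 mm in the stop's axes. Its top is at 50.8 mm, where two tags should give 51.
- **Second tag:** I laid it about 32 mm short of the back fence so the fingers would not strike the lower tag, then dragged and pushed it flush. The lower tag is now hidden under it. It measured flush before that, and none of it shows past the upper one.
- **Labels:** they lie flat, with under 0.5° of tilt, about 1.5 mm from the pile's centre. Their 45 mm side runs along the tag, because crosswise they would have touched the right fence. I never saw them knocked aside.
- **Bystanders:** the tin, hand stamp, wrapped bar and ball look the same in the first and last pictures. The single depth points I compared differ by up to about 7 mm, which I put down to depth noise because the picture patches around them match.

One reading disagreed: the gripper reported about 41.5 mm on the 44 mm tags and 28 mm on the 31 mm labels. The camera showed the right sizes and every grip held.

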